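# Fit the button panel to the controller case: hook, swing down, bolt

## Robot

A 6-joint arm with a two-finger parallel gripper is mounted at the origin on the work surface. World frame = base frame: x ahead of the robot, y to its left, z up, the work surface at z = 0. Lengths are in m, angles in rad, forces in N, time in s.
With the tool pointing down it reaches from about 0.375 to 0.975 m from the base axis. Payload 3.8 kg.
Tool frame: the origin (TCP) lies at the very end of the fingers, on their centre line; the grasp point (between the pads) lies 19 mm behind it; z points along the fingers, y is the direction in which the jaws open and shut (so a half turn about z gives the same grasp; the last joint's range is limited). The gripper opens to 85 mm and grips with 20 to 120 N. Pads are 22 mm wide; open, the fingers measure 114 mm over their backs; the gripper's body (76 mm by 85 mm) begins 54 mm behind the grasp point. The pads swing forward as they close: fully open they stand 13 mm farther back than shut.
Start: joints at [-1.179, 0.264, 1.604, -0, 1.274, -0.037], TCP at [0.281, -0.614, 0.231] pointing down, gripper open.
Joint ranges: [-2.63, 2.63], [-0.94, 2.18], [0.31, 2.57], [-1.31, 4.45], [0, 2.66], [-2.55, 2.55]. Speed limits (rad/s): [2.57, 2.57, 3.14, 3.14, 3.14, 3.14].

## Interface

Orientations are given as a rotation vector (axis times angle).
In Python, from workcell import bot, viewer, finish_job gives the robot as it stands.
- The arm moves only by the tool servo_tool, never from a script. Its argument "plan" is a list that holds one entry, the list of rows, each a list of 6 numbers: the shift along the tool's x, y, z in cm, then the turn, a rotation vector about the tool's x, y, z in degrees. A call has 1 to 20 rows; each row is the pose to reach, as a shift and turn from the pose measured when the call began, along the tool's axes at that moment; what a row does not reach only later rows make up. A row lasts 1/12 s, in which the tool goes at most 41.7 mm and 7.16 degrees, less where a joint would pass 70% of its speed; a pose out of reach is approached as far as the arm can. A call with a gripper value outside its range is refused whole. "claw" is the finger opening in cm, from 0 to 8.54, set as the call begins (left out, the last holds). The fingers move at their own pace and stop on an object; "grip_force" is the grip in N (left out, the last holds). Time passes only in rows, so rows that repeat a pose let the fingers close. It gives the time, the measured TCP pose, the force and the opening at its end, in the units of the state.
- bot.read_state(): the state, without advancing time (a new reading comes with each control period).
- viewer.read_camera(name): name is "scene" or "top" or "wrist"; returns a dict with "color" (480x640x3 uint8, red, green, blue), "fx", "fy", "cx", "cy" (pixels), "eye" and "rotation" of the camera in the world; the wrist camera has in their place "T_tool_cam" (4x4, takes a point from camera to tool coordinates, whose origin is the TCP and whose axes are the flange's). Camera axes: x right, y down, z forward; pixel columns grow to the right and rows downward; lengths in m; the calibration is good to about 2 mm. A picture is of the moment at which its call begins: read the wrist's pose just before it. There is no depth.
- finish_job(): hands the job in, once; it reports no verdict.
The state is a dict: "time": time; "q": joint angles; "joint_vel": joint speeds; "joint_torque": joint torques, N m; "tool_pos": TCP position; "tcp_rot": TCP orientation; "wrist_force": force on the tool from outside, world axes, zero at the start; "torque": the same for the moment, N m; "width": opening from 0.0 (shut) to 1.0 (fully open).
Only numpy, scipy, OpenCV 4.12 (cv2) and the standard library are available. Lean on these libraries where they do the work, as an engineer would, in place of code of your own. Each camera call takes 0.05 s, during which the arm holds its last target.

## Task

Take the button panel off its sloping display stand and fit it on the controller case: draw the steel bolt back, hook the panel's bare edge (the one that is lowest on the stand) under the case's lip, swing the panel down gently until it lies flat in the well, not letting it drop, then push the bolt fully home over its other edge. Leave the carton, the tray and the small sign standing where they are.

Things in the scene. Friction and masses are not known exactly. Their poses are not given: they have to be found in the camera images.
- case: Grey case fixed on the counter, 190 mm (x) by 186 mm (y), rim 60 mm high, on either side, turned up to 17 degrees. Origin on the counter under the middle of its open well, z up. Well: x -62.5 to +62.5 mm, 156 mm wide (y). The panel's seat is two ledges 17 mm wide along its x ends, top at 44 mm. Lip over the -x end; steel bolt slides along x in the middle of the +x rim.
- lip (a point): Middle of the underside of the case's lip, case frame (-56.5, 0, 56) mm, axes as the case's. The lip, 156 mm wide and 4 mm thick, overhangs the well by 12 mm (edge at x = -50.5 mm, underside at z = 56, top at 60 mm). The 5 mm panel passes under it tilted up to about 25 degrees, but cannot be dropped in flat.
- bolt (a joint): Steel slide bolt, metres: 0 = fully home, its nose (46 mm wide, 52 to 58 mm high) reaching 14.5 mm into the well, over the seated panel's edge; 0.024 = fully drawn back along the case's +x (clear of the well from 0.0145 on). Starts almost home. About 2 N moves it; it stays where it is left.
- bolt_tab (a point): Grip point on the bolt's upright tab, which is 12 mm thick (along case x), 30 mm wide (along case y) and stands from 58 to 100 mm above the counter; the point is on its middle at 86 mm height, at case x = 78 mm + bolt travel. Axes as the case's.
- panel: Loose black plate 120 (x) x 150 (y) x 5 mm, 0.35 kg; origin: centre of its underside, z out of its face. Rigid metal lever in the middle: block 26 mm (x) by 44 mm (y), 15 to 55 mm above the underside. Buttons 26 mm wide, 7 high at x = -24, 8, 40, y = +-50 mm. Starts on the stand at 25 degrees, bare -x edge low. Seated, its axes match the case's, underside at 44 mm.
- hook_edge (a point): Middle of the panel's bare -x edge (panel frame (-60, 0, 2.5) mm); axes as the panel's.
- stand: Fixed wooden display stand, 130 x 120 mm, about 75 mm high, origin on the counter under its middle. Its board rises 25 degrees towards its +x, with a stop along the low edge that stands 6 mm above the board. The panel lies on it, up to 15 mm off-centre along y; with it the whole stands about 130 mm high.
- carton: Bystander: upright brown carton 55 x 55 x 130 mm high between case and stand; origin under its centre.
- tray: Bystander: white divided tray of buttons, 110 (x) x 150 (y) mm, 35 mm high, beyond the work; origin under its centre.
- sign: Bystander: blank upright sign 100 mm wide (y), 70 mm high on a 45 mm deep (x) foot, near the robot; origin under its centre.

How it is judged:
On the way, in this order (a step that is already met when the one before it is completed fails the run):
1. the panel's bare edge is under the lip while the panel is still tilted (x of hook_edge in the frame of case between -0.066 and -0.0525 m and z of hook_edge in the frame of case between 0.04 and 0.056 m and angle between panel's own z axis and vertical between 0.12 and 0.6 rad), for 0.1 s.
2. the panel lies flat on its seat, edge under the lip (x of hook_edge in the frame of case below -0.0525 m and z of panel in the frame of case below 0.0465 m and angle between panel's own z axis and vertical below 0.035 rad), for 0.2 s.
At the end, for the whole second after the job is handed in: The panel is at rest, flat on its seat (within 2 degrees and 2.5 mm of its height), square in the well (within 6 mm sideways and 4 degrees), its bare edge at least 2 mm under the lip, and the bolt is home to within 4 mm (all of step 2 and y of panel in the frame of case between -0.006 and 0.006 m and z of panel in the frame of case above 0.042 m and angle between the x axis of panel and the x axis of case, either way round below 0.07 rad and value of joint bolt below 0.004 m and linear speed of panel below 0.02 m/s); the robot touches nothing.
It fails at once if the panel is let drop into the case (it swings down faster than 4.5 rad/s with its edge at the lip) (distance between hook_edge and lip below 0.05 m and angular speed of panel above 4.5 rad/s).
It fails at once if the carton is knocked over or shifted by more than 30 mm (distance of carton from where it was at the start of the episode above 0.03 m or angle between carton's own z axis and vertical above 0.35 rad).
It fails at once if the tray is knocked over or shifted by more than 30 mm (distance of tray from where it was at the start of the episode above 0.03 m or angle between tray's own z axis and vertical above 0.35 rad).
It fails at once if the sign is knocked over or shifted by more than 30 mm (distance of sign from where it was at the start of the episode above 0.03 m or angle between sign's own z axis and vertical above 0.35 rad).
It also fails if it takes over 67 s, if anything falls off the work surface, if the arm or the gripper's body presses on something with over 40 N, if the wrist force passes 120 N, or if a joint passes its speed limit or range.

## Working session

There is one attempt and no reset: what is moved stays moved. The work goes in short steps, Python scripts to look and compute and a tool call to move; the robot and the scene stay as the last step left them, time stands still between calls to the robot, and variables do not carry over. Pictures are saved under pics/ and viewed, and the job is handed in when it is done.

Besides the shell and the picture viewer there is one more tool, called after "Request:" by a JSON object that holds its "fn" and its "kwargs", one argument or row to a line. servo_tool: Moves the arm, as the interface text tells. Its arguments: {"type":"object","properties":{"plan":{"type":"array"},"claw":{"type":"number"},"grip_force":{"type":"number"}},"required":["plan"]}

```bash
ls; mkdir -p pics
python3 - <<'E'
from workcell import bot, viewer
import cv2, numpy as np, pickle
s=bot.read_state(); print(s)
d={}
for n in ["scene","top","wrist"]:
    c=viewer.read_camera(n); d[n]=c
    cv2.imwrite(f"pics/{n}0.png",c["color"][:,:,::-1]); print(n,{k:v for k,v in c.items() if k!="color"})
pickle.dump((s,d),open("cap0.pkl","wb"))
E
```

```text
pics
{'time': 0.0, 'q': array([-1.17887582e+00,  2.64738845e-01,  1.60537561e+00,  2.05727009e-05,
        1.27371937e+00, -3.68911739e-02]), 'joint_vel': array([ 9.80435305e-04, -5.48142229e-06,  8.25983274e-04,  1.05283116e-03,
       -1.50042175e-04, -5.65668857e-04]), 'joint_torque': array([-6.25192133e-04, -5.15119600e+01, -3.67309606e+01, -1.73375025e-05,
        1.30632284e-02, -3.26011593e-05]), 'tool_pos': array([ 0.28038641, -0.61319885,  0.22997082]), 'tcp_rot': array([-3.06750269e+00, -6.67947591e-01,  5.90828546e-04]), 'wrist_force': array([1.02283018, 0.88878517, 0.42732698]), 'torque': array([ 0.02324573, -0.06791715,  0.03160933]), 'width': 1.000108482409765}
scene {'fx': 441.43343603292675, 'fy': 441.43343603292675, 'cx': 315.53943944849226, 'cy': 235.52508535358885, 'eye': array([ 1.05518163, -0.08121977,  0.64131706]), 'rotation': array([-1.94180272, -1.6440323 ,  0.58179256])}
top {'fx': 581.5371009689907, 'fy': 581.5371009689907, 'cx': 322.2717432788882, 'cy': 242.17762263356528, 'eye': array([ 0.45215075, -0.01392237,  1.10862093]), 'rotation': array([-2.1265289 ,  2.1557698 , -0.12691934])}
wrist {'fx': 348.53626763103745, 'fy': 348.53626763103745, 'cx': 330.1119160463201, 'cy': 239.47687398753024, 'T_tool_cam': array([[-7.04468353e-04, -9.47439858e-01, -3.19933149e-01,
         8.19882770e-02],
       [ 9.99999695e-01, -5.59798085e-04, -5.44154681e-04,
        -4.00554128e-04],
       [ 3.36455869e-04, -3.19933435e-01,  9.47439963e-01,
        -1.42680480e-01],
       [ 0.00000000e+00,  0.00000000e+00,  0.00000000e+00,
         1.00000000e+00]])}
```

View pics/scene0.png

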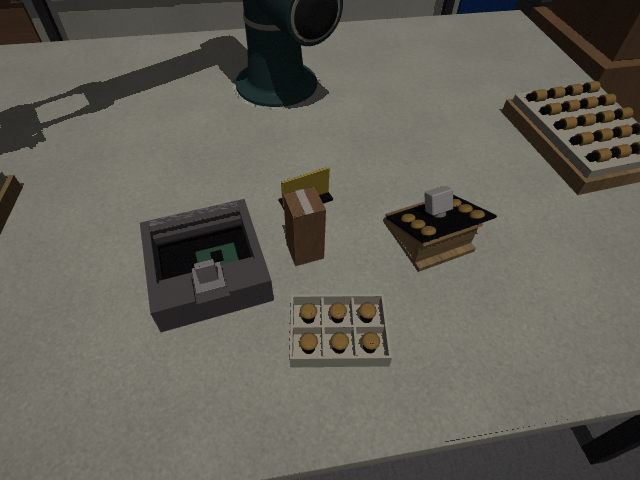

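View pics/top0.png

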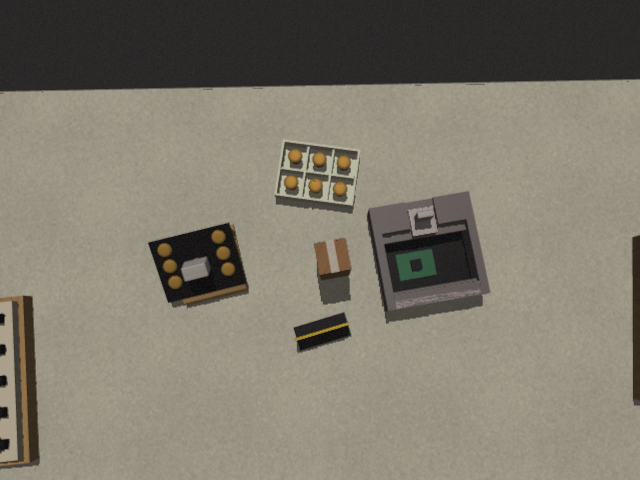

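```bash
cat > h.py <<'E'
import numpy as np, cv2, pickle
from scipy.spatial.transform import Rotation as R
def K(c): return c["fx"],c["fy"],c["cx"],c["cy"]
def campose(c,state=None):
    if "T_tool_cam" in c:
        T=np.eye(4);T[:3,:3]=R.from_rotvec(state["tcp_rot"]).as_matrix();T[:3,3]=state["tool_pos"]
        T=T@c["T_tool_cam"]; return T[:3,:3],T[:3,3]
    return R.from_rotvec(c["rotation"]).as_matrix(),np.array(c["eye"])
def ray(c,uv,state=None):
    Rm,e=campose(c,state); fx,fy,cx,cy=K(c); uv=np.atleast_2d(uv).astype(float)
    d=np.c_[(uv[:,0]-cx)/fx,(uv[:,1]-cy)/fy,np.ones(len(uv))]@Rm.T
    return e,d/np.linalg.norm(d,axis=1)[:,None]
def onz(c,uv,z,state=None):
    e,d=ray(c,uv,state); t=(z-e[2])/d[:,2]; return e+d*t[:,None]
def proj(c,P,state=None):
    Rm,e=campose(c,state); fx,fy,cx,cy=K(c); p=(np.atleast_2d(P)-e)@Rm
    return np.c_[p[:,0]/p[:,2]*fx+cx,p[:,1]/p[:,2]*fy+cy]
def tri(l):
    # list of (c,uv,state)
    A=np.zeros((3,3));b=np.zeros(3);rs=[]
    for c,uv,s in l:
        e,d=ray(c,uv,s);M=np.eye(3)-np.outer(d[0],d[0]);A+=M;b+=M@e;rs.append((e,M))
    p=np.linalg.solve(A,b);return p,[np.linalg.norm(M@(p-e)) for e,M in rs]
E
python3 - <<'E'
from h import *
s,d=pickle.load(open("cap0.pkl","rb"))
def crop(n,x0,y0,w,h,f,out):
    im=d[n]["color"][y0:y0+h,x0:x0+w,::-1]; im=cv2.resize(im,None,fx=f,fy=f,interpolation=cv2.INTER_CUBIC)
    cv2.imwrite(out,cv2.convertScaleAbs(im,alpha=1.6,beta=10))
crop("top",140,215,120,100,5,"pics/a1.png")
crop("top",360,185,135,135,4,"pics/a2.png")
crop("scene",130,190,160,140,4,"pics/a3.png")
crop("scene",370,170,140,110,5,"pics/a4.png")
E
```

```text
(no output)
```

View pics/a1.png

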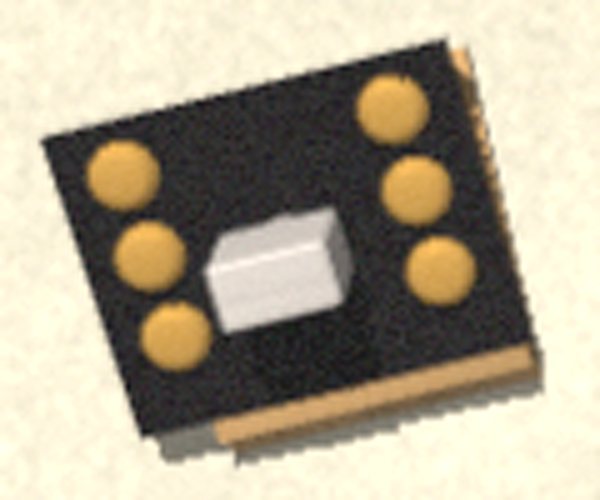

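View pics/a2.png

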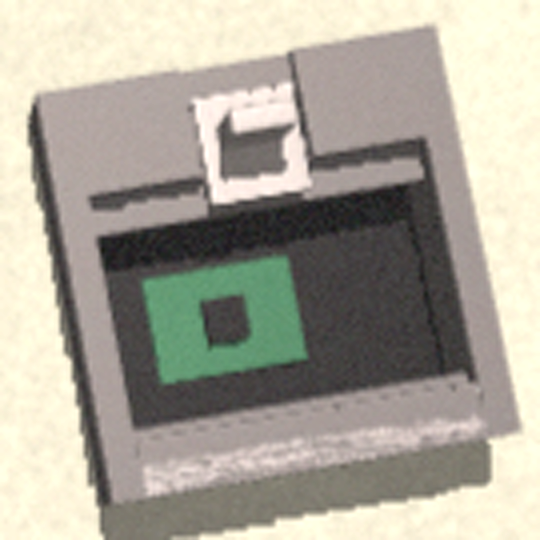

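View pics/a3.png

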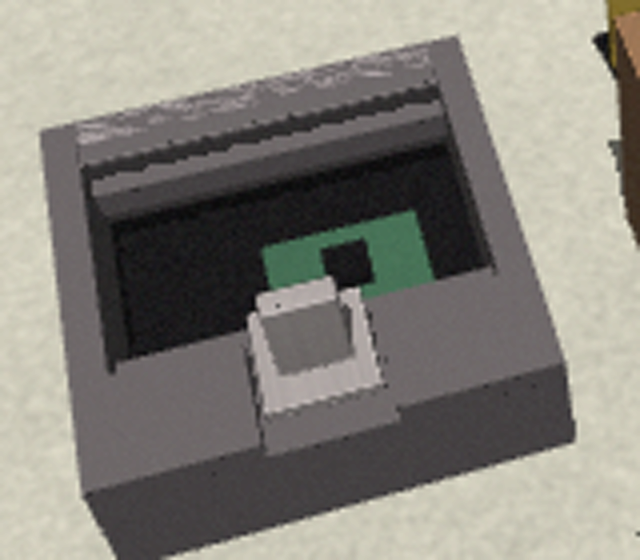

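View pics/a4.png

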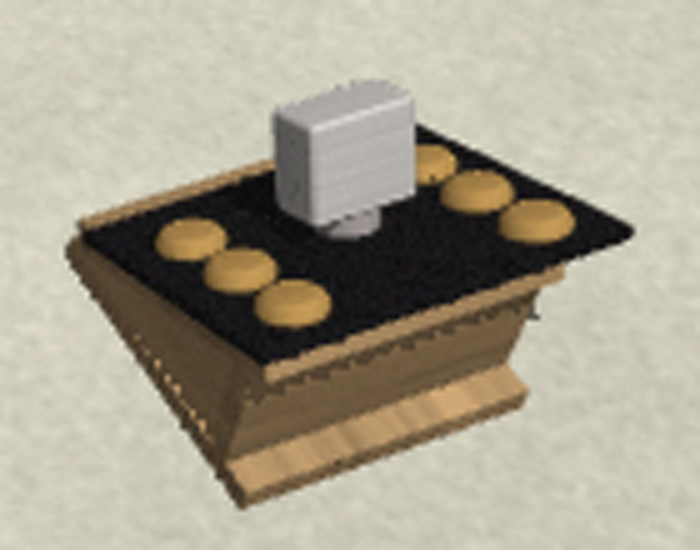

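View pics/wrist0.png

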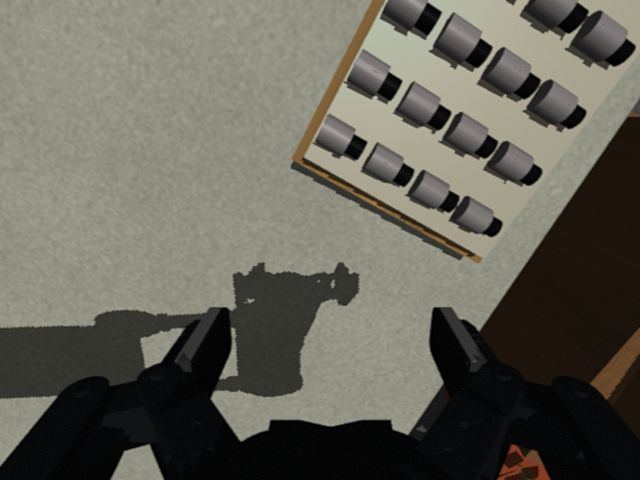

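Run:
```python
from h import *
s,d=pickle.load(open("cap0.pkl","rb"))
def orange(c,box):
    x0,y0,w,h=box; im=c["color"][y0:y0+h,x0:x0+w]
    f=4; im=cv2.resize(im,None,fx=f,fy=f,interpolation=cv2.INTER_LINEAR)
    hsv=cv2.cvtColor(im,cv2.COLOR_RGB2HSV)
    m=((hsv[:,:,0]>10)&(hsv[:,:,0]<25)&(hsv[:,:,1]>140)&(hsv[:,:,2]>80)).astype(np.uint8)
    n,_,st,ce=cv2.connectedComponentsWithStats(m)
    return [( (ce[i]+.5)/f-.5+[x0,y0],st[i,4]) for i in range(1,n) if st[i,4]>300]
T=orange(d["top"],(140,215,120,100));S=orange(d["scene"],(370,170,140,110))
for a in T:print("T",a)
for a in S:print("S",a)
t=d["top"]
cc=np.array([(38,95),(435,27),(520,430),(105,505)])/4+[360,185]
P=onz(t,cc,.06);print(P, [np.linalg.norm(P[i]-P[i-1]) for i in range(4)])
sc=d["scene"]
cs=np.array([(40,130),(458,38),(565,368),(85,492)])/4+[130,190]
print(onz(sc,cs,.06))
```

```text
T (array([217.82527248, 236.09048592]), np.int32(2202))
T (array([163.9487905 , 249.29954505]), np.int32(2253))
T (array([222.73852216, 252.37431476]), np.int32(2189))
T (array([169.29302721, 265.52318594]), np.int32(2205))
T (array([227.50034916, 268.42912011]), np.int32(2148))
T (array([174.60185835, 281.59543011]), np.int32(2139))
S (array([456.69212219, 202.26808682]), np.int32(622))
S (array([465.71528394, 207.89962289]), np.int32(1127))
S (array([477.59935897, 213.68830128]), np.int32(1248))
S (array([413.46259051, 220.64802896]), np.int32(2486))
S (array([428.71279555, 230.1821975 ]), np.int32(1438))
[[ 0.65799828 -0.08194634  0.06      ]
 [ 0.68675591 -0.26436065  0.06      ]
 [ 0.50208756 -0.2935975   0.06      ]
 [ 0.47112834 -0.10747805  0.06      ]] [np.float64(0.1886060474339767), np.float64(0.18466721834965866), np.float64(0.18696842375739553), np.float64(0.18867677182818596)]
[[ 0.50250643 -0.29115872  0.06      ]
 [ 0.47530279 -0.10777824  0.06      ]
 [ 0.66307583 -0.07854557  0.06      ]
 [ 0.68911916 -0.26027005  0.06      ]]
```

Run:
```python
from h import *
s,d=pickle.load(open("cap0.pkl","rb"));t=d["top"];sc=d["scene"]
T=[(217.8,236.1),(222.7,252.4),(227.5,268.4),(163.9,249.3),(169.3,265.5),(174.6,281.6)]
S=np.array([(293,303),(241,271),(192,239),(537,221),(477,191),(432,163)])/5+[370,170]
L=np.array([(40,-50),(8,-50),(-24,-50),(40,50),(8,50),(-24,50)])/1000.
P=[]
for a,b in zip(T,S):
    p,r=tri([(t,a,None),(sc,b,None)]);P.append(p);print(p.round(4),np.round(r,4))
P=np.array(P);i=[0,1,2,3,4]
A=np.c_[L,0*L[:,0]+.010]
ca=A[i].mean(0);cp=P[i].mean(0)
Rr,e=R.align_vectors(P[i]-cp,A[i]-ca);M=Rr.as_matrix();print(M.round(3),e)
o=cp-M@ca;print("origin",o,"tilt",np.degrees(np.arccos(M[2,2])),"yaw",np.degrees(np.arctan2(M[1,0],M[0,0])))
print("lever top",o+M@[0,0,.055],"hook",o+M@[-.06,0,.0025])
```

```text
[0.6101 0.195  0.0717] [0.0009 0.0009]
[0.582  0.1885 0.0576] [0.001 0.001]
[0.5537 0.1817 0.0446] [0.0009 0.0009]
[0.5875 0.2924 0.0715] [0.0009 0.0009]
[0.5592 0.2855 0.0584] [0.0007 0.0007]
[0.5313 0.2807 0.0451] [0.0026 0.0026]
[[ 0.884 -0.228 -0.409]
 [ 0.206  0.974 -0.098]
 [ 0.421  0.002  0.907]] 0.0005945281155789253
origin [0.56760117 0.23638235 0.04564835] tilt 24.877747185039027 yaw 13.10152045646738
lever top [0.54509745 0.2310036  0.09554476] hook [0.51356254 0.22379923 0.02267572]
```

```bash
cat >> h.py <<'E'
def toolR(yaw_y_deg,tilt_deg=0):
    # tool y (jaws) along frame x of yaw; tilt: frame z leaned towards -x by tilt (panel nose-low), tool z=-frame z
    F=R.from_euler('z',yaw_y_deg,degrees=True)*R.from_euler('y',-tilt_deg,degrees=True)
    M=F.as_matrix(); return np.c_[M[:,1],M[:,0],-M[:,2]],M
def rel(s,p,Rt):
    R0=R.from_rotvec(s["tcp_rot"]); d=R0.inv().apply(np.array(p)-s["tool_pos"])*100
    w=np.degrees((R0.inv()*R.from_matrix(Rt)).as_rotvec()); return np.r_[d,w].round(2)
E
python3 - <<'E'
from h import *
from workcell import bot
s=bot.read_state()
print(rel(s,[.59,-.20,.25],toolR(8.8)[0]))
E
```

```text
[ 4.534e+01 -2.473e+01 -1.930e+00 -9.000e-02 -7.000e-02 -7.423e+01]
```

Request:
{"fn": "servo_tool", "kwargs": {
  "plan": [
    [[45.3,-24.7,-2,0,0,-74.2],[45.3,-24.7,-2,0,0,-74.2],[45.3,-24.7,-2,0,0,-74.2],[45.3,-24.7,-2,0,0,-74.2],[45.3,-24.7,-2,0,0,-74.2],[45.3,-24.7,-2,0,0,-74.2],[45.3,-24.7,-2,0,0,-74.2],[45.3,-24.7,-2,0,0,-74.2],[45.3,-24.7,-2,0,0,-74.2],[45.3,-24.7,-2,0,0,-74.2],[45.3,-24.7,-2,0,0,-74.2],[45.3,-24.7,-2,0,0,-74.2],[45.3,-24.7,-2,0,0,-74.2],[45.3,-24.7,-2,0,0,-74.2],[45.3,-24.7,-2,0,0,-74.2],[45.3,-24.7,-2,0,0,-74.2],[45.3,-24.7,-2,0,0,-74.2]]
  ]
}}

```text
time: 1.57
tool_pos: [0.5888, -0.2015, 0.2504]
tcp_rot: [-2.045, -2.382, -0.0]
wrist_force: [-0.6, 0.5, 0.3]
width: 0.997
```

```bash
cat > snap.py <<'E'
import sys
from workcell import bot, viewer
from h import *
n=sys.argv[1]; cam=sys.argv[2] if len(sys.argv)>2 else "wrist"
s=bot.read_state(); c=viewer.read_camera(cam)
cv2.imwrite(f"pics/{n}.png",c["color"][:,:,::-1]); pickle.dump((s,c),open(f"{n}.pkl","wb"))
print(s["time"],s["tool_pos"].round(4),s["tcp_rot"].round(3),s["wrist_force"].round(2),s["torque"].round(2),s["width"])
E
python3 snap.py w1
```

```text
1.5667 [ 0.5888 -0.2015  0.2504] [-2.045 -2.382 -0.   ] [-0.57  0.47  0.32] [-0.05 -0.03  0.05] 0.9968285359519022
```

View pics/w1.png

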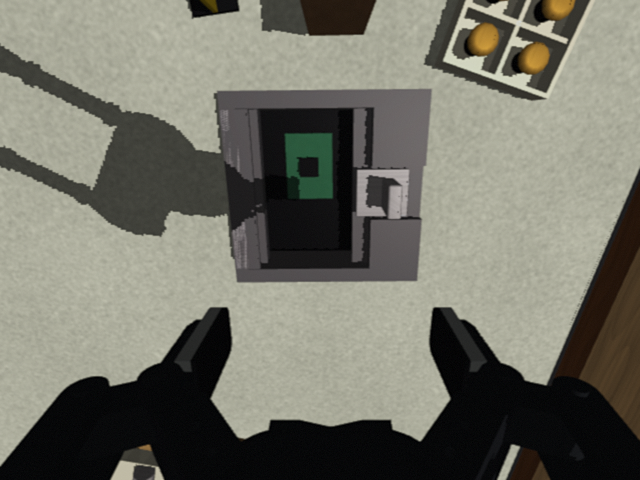

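Run:
```python
from h import *
s,c=pickle.load(open("w1.pkl","rb"))
P=onz(c,[(218,91),(432,89),(417,281),(237,282)],.06,s);print(P.round(4))
print([np.linalg.norm(P[i]-P[i-1]).round(4) for i in range(4)],P.mean(0))
a=P[1]-P[0];b=P[2]-P[3];e=P[0]-P[3];f=P[1]-P[2]
for v in(a,b):print(np.degrees(np.arctan2(v[1],v[0])))
for v in(e,f):print(np.degrees(np.arctan2(-v[0],v[1])))
im=c["color"][60:300,200:450,::-1];cv2.imwrite("pics/w1z.png",cv2.convertScaleAbs(cv2.resize(im,None,fx=3,fy=2.5,interpolation=cv2.INTER_CUBIC),alpha=1.8,beta=10))
```

```text
[[ 0.4738 -0.1089  0.06  ]
 [ 0.6601 -0.079   0.06  ]
 [ 0.6895 -0.2624  0.06  ]
 [ 0.5027 -0.2921  0.06  ]]
[np.float64(0.1854), np.float64(0.1887), np.float64(0.1857), np.float64(0.1892)] [ 0.58154655 -0.1855852   0.06      ]
9.13470861561015
9.036496878696877
8.962379335815019
9.115813830482152
```

View pics/w1z.png

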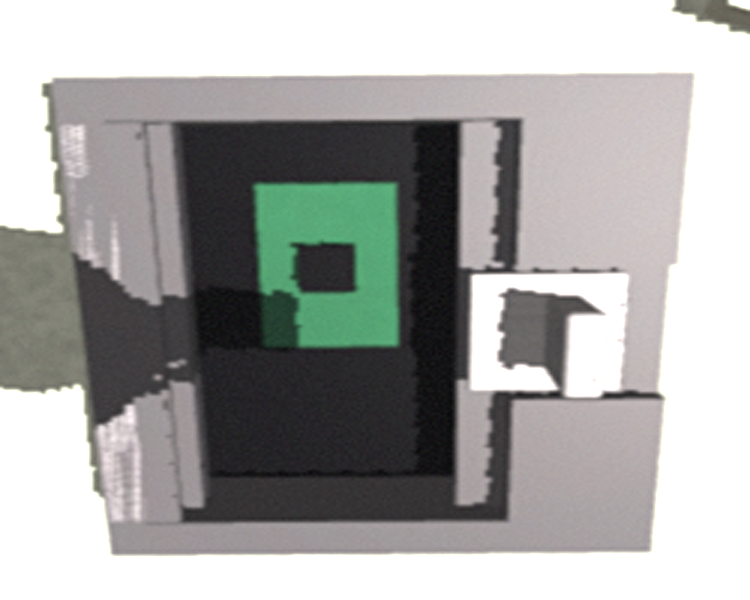

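```bash
cat >> h.py <<'E'
CASE=np.array([.5815,-.1855,0]);YAW=9.05
def c2w(p): return CASE+R.from_euler('z',YAW,degrees=True).apply(p)
def w2c(p): return R.from_euler('z',-YAW,degrees=True).apply(np.array(p)-CASE)
E
python3 - <<'E'
from h import *
s,c=pickle.load(open("w1.pkl","rb"))
def q(z,*zs):
    u=np.array(zs)/[3,2.5]+[200,60]; print(z,(w2c(onz(c,u,z,s))*1000).round(1).tolist())
q(.06,(521,120),(507,520),(148,122),(182,520),(106,122))
q(.10,(568,313),(602,313),(602,396),(564,396))
q(.058,(470,275),(628,275),(470,390))
q(.044,(458,200),(455,500),(180,122),(205,506))
s=__import__("workcell").bot.read_state()
print(rel(s,c2w([.0795,0,.068]),toolR(YAW)[0]),rel(s,c2w([.0795,0,.14]),toolR(YAW)[0]))
E
```

```text
0.06 [[43.5, 77.5, 60.0], [43.8, -77.8, 60.0], [-67.8, 77.6, 60.0], [-68.5, -77.0, 60.0], [-80.4, 77.7, 60.0]]
0.1 [[54.1, 15.0, 100.0], [63.7, 15.0, 100.0], [65.3, -14.0, 100.0], [54.3, -13.9, 100.0]]
0.058 [[29.4, 22.5, 58.0], [79.5, 22.2, 58.0], [30.2, -22.6, 58.0]]
0.044 [[26.1, 49.4, 44.0], [26.7, -75.2, 44.0], [-61.3, 78.2, 44.0], [-63.3, -77.4, 44.0]]
[ 1.73  7.49 18.25 -0.06 -0.09 -0.39] [ 1.74  7.48 11.05 -0.06 -0.09 -0.39]
```

```bash
cat >> h.py <<'E'
CASE=c2w([-.0184,0,0])
E
python3 - <<'E'
from h import *
from workcell import bot
s=bot.read_state();print(CASE)
for z in(.125,.068):print(rel(s,c2w([.0785,0,z]),toolR(YAW)[0]))
E
```

```text
[ 0.56332905 -0.18839425  0.        ]
[ 1.73  5.54 12.55 -0.06 -0.09 -0.39]
[ 1.72  5.55 18.25 -0.06 -0.09 -0.39]
```

Request:
{"fn": "servo_tool", "kwargs": {
  "plan": [
    [[1.7,5.5,6,0,0,-0.4],[1.7,5.5,9,0,0,-0.4],[1.7,5.5,12.5,0,0,-0.4],[1.7,5.5,14.5,0,0,-0.4],[1.7,5.5,16.5,0,0,-0.4],[1.7,5.5,18.2,0,0,-0.4],[1.7,5.5,18.2,0,0,-0.4],[1.7,5.5,18.2,0,0,-0.4]]
  ],
  "claw": 5
}}

```text
time: 2.28
tool_pos: [0.6389, -0.1771, 0.0672]
tcp_rot: [-2.038, -2.385, 0.002]
wrist_force: [0.5, -0.9, 0.0]
width: 0.584
```

Request:
{"fn": "servo_tool", "kwargs": {
  "plan": [
    [[0,0,0,0,0,0],[0,0,0,0,0,0],[0,0,0,0,0,0],[0,0,0,0,0,0],[0,0,0,0,0,0],[0,0,0,0,0,0]]
  ],
  "claw": 0.5,
  "grip_force": 25
}}

```text
time: 2.78
tool_pos: [0.6408, -0.1779, 0.0695]
tcp_rot: [-2.04, -2.388, -0.001]
wrist_force: [1.8, -1.8, 5.4]
width: 0.134
```

```bash
python3 snap.py w2; python3 -c "
from h import *
s,c=pickle.load(open('w2.pkl','rb'));print(w2c(s['tool_pos']))"
```

```text
2.7833 [ 0.6408 -0.1779  0.0695] [-2.040e+00 -2.388e+00 -1.000e-03] [ 1.77 -1.84  5.37] [-0.12 -0.2   0.11] 0.13418902408291608
[ 0.07814441 -0.00177233  0.06949135]
```

View pics/w2.png

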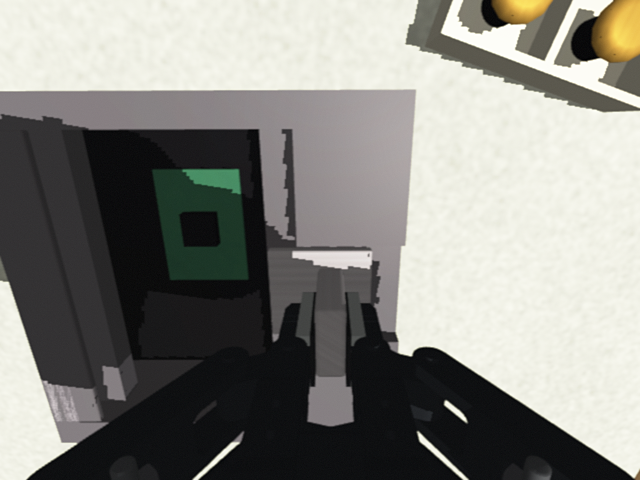

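Request:
{"fn": "servo_tool", "kwargs": {
  "plan": [
    [[0,0.4,0,0,0,0],[0,0.8,0,0,0,0],[0,1.2,0,0,0,0],[0,1.6,0,0,0,0],[0,2.0,0,0,0,0],[0,2.3,0,0,0,0],[0,2.3,0,0,0,0],[0,2.3,0,0,0,0]]
  ]
}}

```text
time: 3.5
tool_pos: [0.6644, -0.1741, 0.0696]
tcp_rot: [2.04, 2.388, 0.002]
wrist_force: [0.9, -0.0, 2.0]
width: 0.136
```

Request:
{"fn": "servo_tool", "kwargs": {
  "plan": [
    [[0,0,0,0,0,0],[0,0,0,0,0,0],[0,0,0,0,0,0],[0,0,-2,0,0,0],[0,0,-5,0,0,0],[0,0,-9,0,0,0],[0,0,-13,0,0,0],[0,0,-17,0,0,0]]
  ],
  "claw": 5.5
}}

```text
time: 4.17
tool_pos: [0.6634, -0.1739, 0.2404]
tcp_rot: [-2.04, -2.388, -0.002]
wrist_force: [0.5, -0.4, 0.2]
width: 0.645
```

```bash
python3 snap.py w3; python3 -c "
from h import *
s,c=pickle.load(open('w3.pkl','rb'));print(w2c(s['tool_pos']))
# pre-look pose above panel
o=np.array([.5676,.2364,.0456]);Rt,M=toolR(13.1,24.9)
p=o+M@[0,0,.20]
print(p,rel(s,p,Rt)); print(rel(s,[.5,.12,.30],Rt))"
```

```text
4.1667 [ 0.6634 -0.1739  0.2404] [-2.040e+00 -2.388e+00 -2.000e-03] [ 0.52 -0.42  0.22] [-0.01 -0.04 -0.01] 0.6452334766366731
[ 0.10114079 -0.00140922  0.24038682]
[0.48558425 0.21731434 0.2270088 ] [ 41.42 -11.46   1.39 -24.88   0.82  -4.07]
[ 31.59 -11.55  -5.92 -24.88   0.82  -4.07]
```

View pics/w3.png

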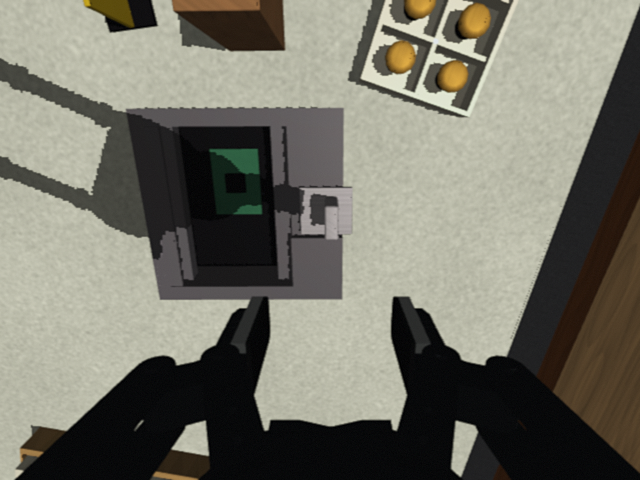

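Request:
{"fn": "servo_tool", "kwargs": {
  "plan": [
    [[41.4,-11.5,0,-24.9,0.8,-4.1],[41.4,-11.5,0,-24.9,0.8,-4.1],[41.4,-11.5,0,-24.9,0.8,-4.1],[41.4,-11.5,0,-24.9,0.8,-4.1],[41.4,-11.5,0,-24.9,0.8,-4.1],[41.4,-11.5,0,-24.9,0.8,-4.1],[41.4,-11.5,0,-24.9,0.8,-4.1],[41.4,-11.5,0,-24.9,0.8,-4.1],[41.4,-11.5,0,-24.9,0.8,-4.1],[41.4,-11.5,0,-24.9,0.8,-4.1],[41.4,-11.5,0,-24.9,0.8,-4.1],[41.4,-11.5,0,-24.9,0.8,-4.1],[41.4,-11.5,0,-24.9,0.8,-4.1],[41.4,-11.5,0,-24.9,0.8,-4.1]]
  ]
}}

```text
time: 5.38
tool_pos: [0.4899, 0.215, 0.2477]
tcp_rot: [1.748, 2.206, 0.495]
wrist_force: [-0.3, -0.3, 0.5]
width: 0.643
```

```bash
python3 snap.py w4
```

```text
5.3833 [0.4899 0.215  0.2477] [1.748 2.206 0.495] [-0.3  -0.28  0.49] [-0.02  0.21  0.  ] 0.6428236604756283
```

View pics/w4.png

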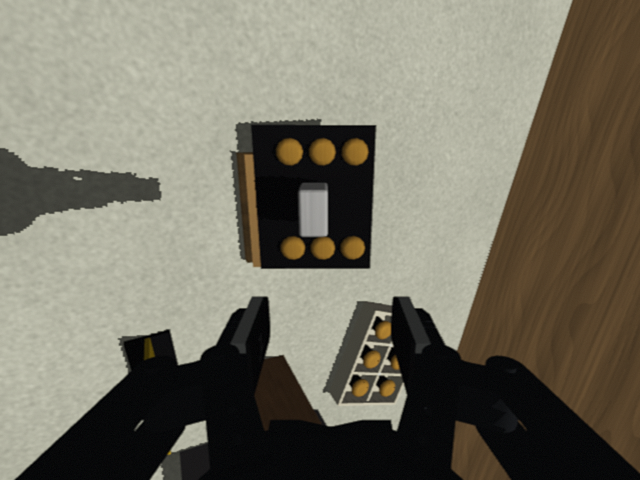

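Run:
```python
from h import *
from scipy.optimize import least_squares
s0,d=pickle.load(open("cap0.pkl","rb"));s,c=pickle.load(open("w4.pkl","rb"))
im=c["color"]
hsv=cv2.cvtColor(cv2.resize(im,None,fx=4,fy=4),cv2.COLOR_RGB2HSV)
m=((hsv[:,:,0]>10)&(hsv[:,:,0]<25)&(hsv[:,:,1]>140)&(hsv[:,:,2]>80)).astype(np.uint8);m[:,:1040]=0;m[:480]=0;m[1080:]=0
n,_,st,ce=cv2.connectedComponentsWithStats(m)
W=np.array([(ce[i]+.5)/4-.5 for i in range(1,n) if st[i,4]>2000]);print(W)
g=cv2.cvtColor(im,cv2.COLOR_RGB2GRAY)
cor=cv2.cornerSubPix(g,np.float32([[[252,125]],[[376,125]],[[369,268]],[[261,268]]]),(5,5),(-1,-1),(3,50,.01)).reshape(-1,2);print(cor)
L=np.array([(40,-50),(8,-50),(-24,-50),(40,50),(8,50),(-24,50)])/1000.
B=np.c_[L,np.full(6,.0105)]
C=np.array([(-60,75,5),(60,75,5),(60,-75,5),(-60,-75,5)])/1000
T=np.array([(217.8,236.1),(222.7,252.4),(227.5,268.4),(163.9,249.3),(169.3,265.5),(174.6,281.6)])
S=np.array([(293,303),(241,271),(192,239),(537,221),(477,191)])/5+[370,170]
def pose(x): return R.from_rotvec(x[:3]).as_matrix(),x[3:]
# order wrist buttons
x0=np.r_[(R.from_euler('z',13.1,degrees=True)*R.from_euler('y',-24.9,degrees=True)).as_rotvec(),.5676,.2364,.0456]
M,o=pose(x0);pw=proj(c,B@M.T+o,s);Wo=np.array([W[np.argmin(np.linalg.norm(W-p,axis=1))] for p in pw]);print((pw-Wo).round(1).tolist())
def f(x,all=True):
    M,o=pose(x);r=[proj(c,B@M.T+o,s)-Wo,proj(c,C@M.T+o,s)-cor]
    if all:r+=[proj(d["top"],B@M.T+o)-T,proj(d["scene"],B[:5]@M.T+o)-S]
    return np.concatenate(r).ravel()
for al in(False,True):
    r=least_squares(f,x0,args=(al,),loss="soft_l1");M,o=pose(r.x);res=f(r.x,al).reshape(-1,2)
    print(al,o.round(4),"tilt",np.degrees(np.arccos(M[2,2])),"yaw",np.degrees(np.arctan2(M[1,0],M[0,0])),"roll",np.degrees(np.arcsin(M[2,1])),res.round(1).tolist())
np.savez("panel.npz",M=M,o=o)
lt=np.array([(-13,-22,55),(13,-22,55),(13,22,55),(-13,22,55)])/1000
print(proj(c,lt@M.T+o,s).round(0).tolist())
im2=im[110:290,230:400,::-1];cv2.imwrite("pics/w4z.png",cv2.convertScaleAbs(cv2.resize(im2,None,fx=3.3,fy=3.3,interpolation=cv2.INTER_CUBIC),alpha=1.6,beta=20))
```

```text
[[290.09906665 151.38016788]
 [323.09553732 151.41052193]
 [356.06275284 151.51440363]
 [293.54056964 247.85399399]
 [323.63392857 247.84594081]
 [353.67474619 247.75038071]]
[[250.7575   121.72699 ]
 [375.44196  124.713974]
 [369.4604   267.85587 ]
 [261.1231   268.11465 ]]
[[0.2, 0.2], [0.3, 0.2], [0.5, 0.2], [0.5, 0.5], [0.6, 0.5], [0.7, 0.5]]
False [0.5658 0.2367 0.0468] tilt 23.258172933181946 yaw 12.952688519941658 roll -0.065398604941325 [[-0.5, -0.1], [-0.5, 0.1], [-0.6, 0.4], [-0.1, -0.2], [-0.0, -0.1], [-0.2, -0.2], [0.8, 2.0], [1.2, -0.4], [0.6, -0.9], [-0.3, 0.1]]
True [0.5669 0.2364 0.0449] tilt 23.69393058656995 yaw 13.106171189490889 roll -0.2121356717765061 [[-0.5, -0.3], [-0.3, -0.1], [-0.2, 0.1], [-0.4, 0.1], [-0.1, 0.2], [0.0, 0.2], [1.3, 2.6], [0.8, -0.0], [0.6, -1.2], [0.4, -0.2], [-0.5, 0.1], [-0.5, 0.3], [-0.6, 0.4], [-0.3, 0.1], [-0.5, 0.2], [-0.6, 0.2], [-0.6, 0.2], [-0.7, -0.4], [-0.6, -0.6], [-0.7, 0.3], [-0.5, 0.1]]
[[301.0, 236.0], [329.0, 236.0], [330.0, 188.0], [300.0, 189.0]]
```

View pics/w4z.png

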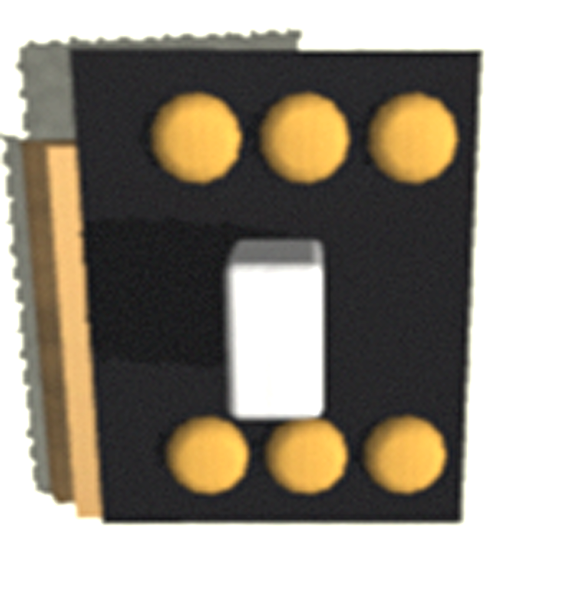

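Run:
```python
from h import *
from workcell import bot
s=bot.read_state()
Rt,M=toolR(13.1,25);o=np.array([.5670,.2365,.0455])
for z in(.10,.022): print(rel(s,o+M@[0,0,z],Rt), o+M@[0,0,z])
```

```text
[ 0.49 -1.45 11.68  0.68  0.47  0.16] [0.525838   0.2269213  0.13613078]
[ 0.56 -1.54 19.48  0.68  0.47  0.16] [0.55794436 0.23439269 0.06543877]
```

Request:
{"fn": "servo_tool", "kwargs": {
  "plan": [
    [[0.5,-1.5,4,0.7,0.5,0.2],[0.5,-1.5,8,0.7,0.5,0.2],[0.5,-1.5,11.7,0.7,0.5,0.2],[0.5,-1.5,14,0.7,0.5,0.2],[0.5,-1.5,16,0.7,0.5,0.2],[0.6,-1.5,17.5,0.7,0.5,0.2],[0.6,-1.5,18.5,0.7,0.5,0.2],[0.6,-1.5,19.4,0.7,0.5,0.2],[0.6,-1.5,19.4,0.7,0.5,0.2],[0.6,-1.5,19.4,0.7,0.5,0.2]]
  ]
}}

```text
time: 6.27
tool_pos: [0.5582, 0.234, 0.0663]
tcp_rot: [1.762, 2.215, 0.491]
wrist_force: [0.5, -0.2, 0.3]
width: 0.648
```

```bash
python3 snap.py w5
python3 - <<'E'
from h import *
s,c=pickle.load(open('w5.pkl','rb'))
Rt,M=toolR(13.1,25);o=np.array([.5670,.2365,.0455])
print(M.T@(s['tool_pos']-o),rel(s,o+M@[0,0,.022],Rt))
E
```

```text
6.2667 [0.5582 0.234  0.0663] [1.762 2.215 0.491] [ 0.53 -0.23  0.33] [-0.04  0.21  0.  ] 0.6475740363288711
[ 0.00051662 -0.00041321  0.02266377] [ 0.04 -0.05  0.07 -0.04  0.01 -0.1 ]
```

View pics/w5.png

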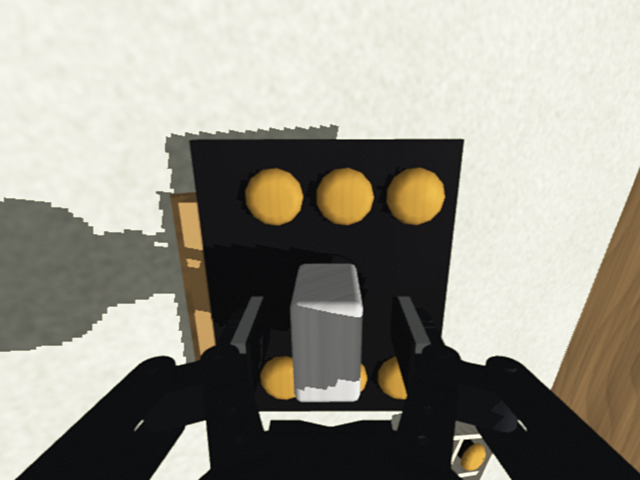

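Request:
{"fn": "servo_tool", "kwargs": {
  "plan": [
    [[0,0,0,0,0,0],[0,0,0,0,0,0],[0,0,0,0,0,0],[0,0,0,0,0,0],[0,0,0,0,0,0],[0,0,0,0,0,0]]
  ],
  "claw": 1.5,
  "grip_force": 60
}}

```text
time: 6.82
tool_pos: [0.5581, 0.2344, 0.068]
tcp_rot: [1.761, 2.214, 0.492]
wrist_force: [-5.2, -2.3, 5.4]
width: 0.295
```

```bash
python3 snap.py w6
python3 - <<'E'
from h import *
s,c=pickle.load(open('w6.pkl','rb'))
Rt,M=toolR(13.1,25);o=np.array([.5670,.2365,.0455])
print(M.T@(s['tool_pos']-o))
e,d=R.from_rotvec(s['tcp_rot']),None
print(e.inv().apply([0,0,1])*20, e.inv().apply([0.04,0,.20])*100)
E
```

```text
6.8167 [0.5581 0.2344 0.068 ] [1.761 2.214 0.492] [-5.17 -2.29  5.36] [-0.24  0.65 -0.11] 0.2950910844518845
[ 1.21135805e-03 -2.02608800e-05  2.42478182e-02]
[ 1.47262096e-02  8.46575636e+00 -1.81198994e+01] [ -0.88713527  11.99670502 -16.47094593]
```

View pics/w6.png

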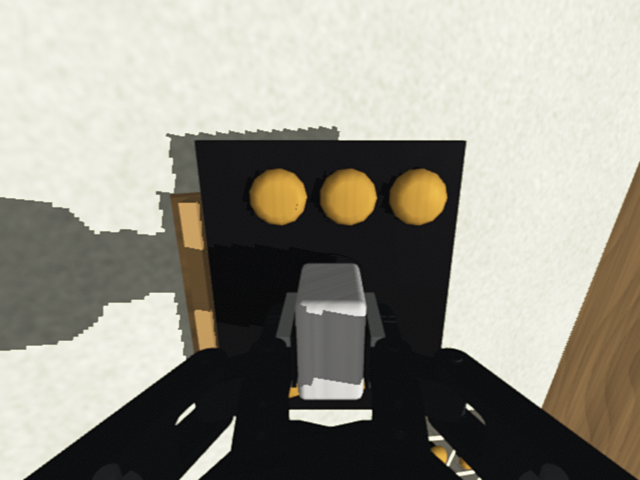

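Request:
{"fn": "servo_tool", "kwargs": {
  "plan": [
    [[0,0,-0.5,0,0,0],[0,0,-1.0,0,0,0],[0,0,-1.8,0,0,0],[0,0.9,-3.8,0,0,0],[0,2,-6,0,0,0],[0,3.5,-9,0,0,0],[0,5,-12,0,0,0],[0,6.2,-15,0,0,0],[0,7.5,-18,0,0,0],[0,8,-19.5,0,0,0],[0,8,-19.5,0,0,0],[0,8,-19.5,0,0,0]]
  ]
}}

```text
time: 7.87
tool_pos: [0.5483, 0.2322, 0.2799]
tcp_rot: [1.76, 2.213, 0.495]
wrist_force: [-0.2, -0.6, -3.6]
width: 0.295
```

```bash
python3 snap.py w7; python3 snap.py s7 scene
```

```text
7.8667 [0.5483 0.2322 0.2799] [1.76  2.213 0.495] [-0.17 -0.57 -3.6 ] [-0.11  0.48  0.04] 0.29490367410883445
7.9167 [0.5472 0.2317 0.2773] [1.761 2.215 0.49 ] [-0.31 -0.22 -3.76] [-0.08  0.48  0.09] 0.3004501676385839
```

View pics/w7.png

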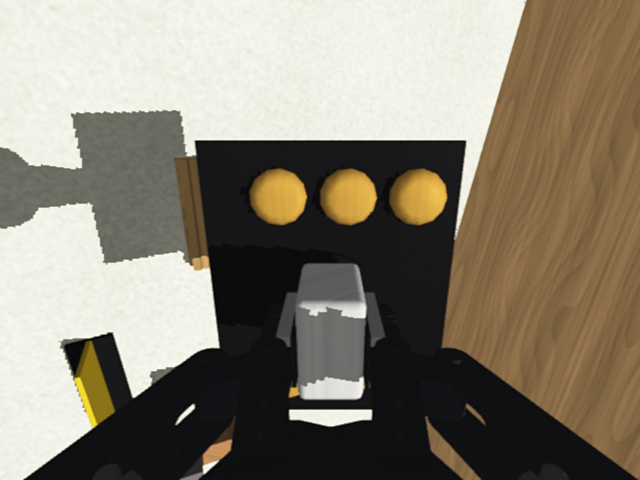

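View pics/s7.png

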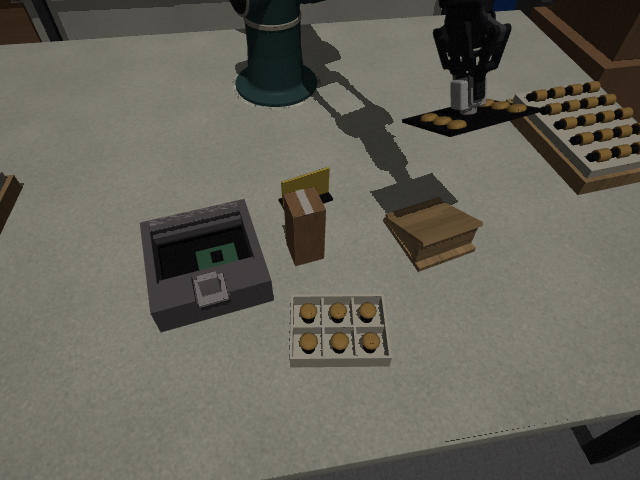

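Run:
```python
from h import *
from scipy.optimize import least_squares
s,c=pickle.load(open('w7.pkl','rb'));s6,_=pickle.load(open('w6.pkl','rb'))
Rt,M=toolR(13.1,25);o=np.array([.5670,.2365,.0455])
R6=R.from_rotvec(s6['tcp_rot']).as_matrix()
Mt=R6.T@M; ot=R6.T@(o-s6['tool_pos']); print("prior",ot.round(4),(R.from_matrix(Mt)).as_euler('xyz',degrees=True).round(2))
np.savez("grasp.npz",Mt=Mt,ot=ot)
T=c["T_tool_cam"];fx,fy,cx,cy=K(c)
def pj(P):
    p=(P-T[:3,3])@T[:3,:3];return np.c_[p[:,0]/p[:,2]*fx+cx,p[:,1]/p[:,2]*fy+cy]
im=c["color"];g=cv2.cvtColor(im,cv2.COLOR_RGB2GRAY)
hsv=cv2.cvtColor(cv2.resize(im,None,fx=4,fy=4),cv2.COLOR_RGB2HSV)
m=((hsv[:,:,0]>10)&(hsv[:,:,0]<25)&(hsv[:,:,1]>140)&(hsv[:,:,2]>60)).astype(np.uint8);m[:600]=0;m[940:]=0;m[:,:960]=0;m[:,1820:]=0
n,_,st,ce=cv2.connectedComponentsWithStats(m)
W=np.array([(ce[i]+.5)/4-.5 for i in range(1,n) if st[i,4]>2000]);print(W)
cor=np.array([(196,141),(466,141)])
B=np.array([(-24,50,10.5),(8,50,10.5),(40,50,10.5),(-60,75,5),(60,75,5)])/1000
U=np.r_[W,cor]
print((pj(B@Mt.T+ot)-U).round(1).tolist())
def f(x):
    M2=Mt@R.from_rotvec(x[:3]).as_matrix()
    return np.r_[(pj(B@M2.T+ot+x[3:])-U).ravel(), x[:3]/.02, x[3:]/.0015]
r=least_squares(f,np.zeros(6));print(np.degrees(r.x[:3]).round(2),(r.x[3:]*1000).round(2),r.fun.round(1))
```

```text
prior [ 0.     -0.0012  0.0242] [ 1.7999e+02 -4.0000e-02  8.9920e+01]
[[278.08386464 196.36847719]
 [348.15897932 196.42599674]
 [418.13820833 196.3703429 ]]
[[-2.6, 1.2], [-2.4, 1.0], [-2.2, 0.9], [-2.0, -0.8], [-4.0, -1.5]]
[ 0.16 -0.17 -0.11] [ 0.12  1.06 -0.03] [-0.2  0.9  0.   0.9  0.4  1.   0.5 -1.3 -1.  -1.4  0.1 -0.1 -0.1  0.1
  0.7 -0. ]
```

```bash
cat >> h.py <<'E'
GZ=.0242
def hookpose(hx,hz,th,hy=0.0,pivot=(-.06,0,.0025),gx=0.0):
    """TCP target with panel's pivot point at case (hx,hy,hz), tilt th deg"""
    Rt,M=toolR(YAW,th); o=c2w([hx,hy,hz])-M@np.array(pivot)
    return o+M@[gx,0,GZ],Rt
def hooknow(s):
    Rt=R.from_rotvec(s["tcp_rot"]).as_matrix(); M=np.c_[Rt[:,1],Rt[:,0],-Rt[:,2]]
    o=s["tool_pos"]-M@[0,0,GZ]; Mc=R.from_euler('z',-YAW,degrees=True).as_matrix()@M
    return (w2c(o+M@[-.06,0,.0025])*1000).round(2),(w2c(o)*1000).round(2),np.degrees([np.arctan2(Mc[2,0],Mc[0,0]),np.arctan2(Mc[1,0],Mc[0,0]),np.arcsin(Mc[2,1])]).round(2)
E
python3 - <<'E'
from h import *
from workcell import bot
s=bot.read_state();print(hooknow(s))
p,Rt=hookpose(-.044,.17,12);print(p,rel(s,p,Rt))
E
```

```text
(array([  4.38, 414.04, 230.92]), array([ 59.76, 417.89, 253.82]), array([2.486e+01, 3.980e+00, 1.000e-02]))
[ 0.57337953 -0.18679342  0.2037005 ] [-41.34  -9.22   3.67  12.8   -1.27   3.78]
```

Request:
{"fn": "servo_tool", "kwargs": {
  "plan": [
    [[-3.5,-0.8,0,1,0,0.3],[-7,-1.6,0,2,-0.2,0.6],[-10.5,-2.4,0.3,3,-0.3,1],[-14,-3.2,0.6,4,-0.4,1.3],[-17.5,-4,1,5.2,-0.5,1.6],[-21,-4.8,1.3,6.4,-0.6,2],[-24.5,-5.5,1.7,7.5,-0.7,2.3],[-28,-6.3,2.1,8.6,-0.8,2.6],[-31.5,-7,2.5,9.7,-0.9,2.9],[-35,-7.8,2.9,10.8,-1.1,3.2],[-38.5,-8.6,3.3,12,-1.2,3.5],[-41.3,-9.2,3.7,12.8,-1.3,3.8],[-41.3,-9.2,3.7,12.8,-1.3,3.8],[-41.3,-9.2,3.7,12.8,-1.3,3.8]]
  ]
}}

```text
time: 9.13
tool_pos: [0.5718, -0.1872, 0.1996]
tcp_rot: [1.953, 2.28, 0.236]
wrist_force: [-0.6, 0.8, -2.9]
width: 0.294
```

```bash
python3 snap.py w8; python3 snap.py s8 scene;python3 snap.py t8 top
python3 - <<'E'
from h import *
from workcell import bot
s=bot.read_state();print(hooknow(s),s['wrist_force'])
for a in [(-.044,.075,12),(-.044,.050,12)]:
  p,Rt=hookpose(*a);print(p,rel(s,p,Rt))
E
```

```text
9.1333 [ 0.5718 -0.1872  0.1996] [1.953 2.28  0.236] [-0.62  0.78 -2.92] [-0.02  0.21  0.  ] 0.2938112947960118
9.1833 [ 0.572  -0.1861  0.2003] [1.95  2.281 0.237] [ 0.38  0.37 -3.28] [-0.04  0.23  0.04] 0.29498334555938616
9.2333 [ 0.5723 -0.1855  0.2011] [1.948 2.281 0.238] [ 0.42  1.12 -2.95] [-0.01  0.21 -0.02] 0.2942297049636834
(array([-44.54,   1.78, 168.3 ]), array([ 14.69,   1.77, 178.19]), array([ 1.187e+01, -1.000e-02,  8.000e-02])) [-0.10345238 -0.21921907 -2.9130706 ]
[ 0.57337953 -0.18679342  0.1087005 ] [-0.19 -1.87  9.13 -0.13 -0.08 -0.01]
[ 0.57337953 -0.18679342  0.0837005 ] [-1.900e-01 -2.390e+00  1.157e+01 -1.300e-01 -8.000e-02 -1.000e-02]
```

View pics/w8.png

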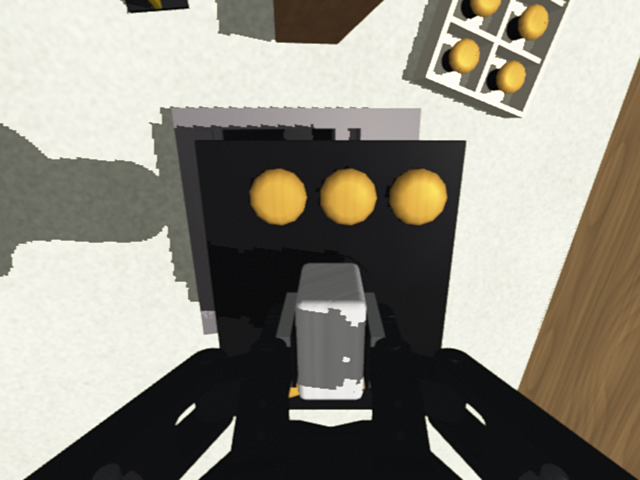

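View pics/s8.png

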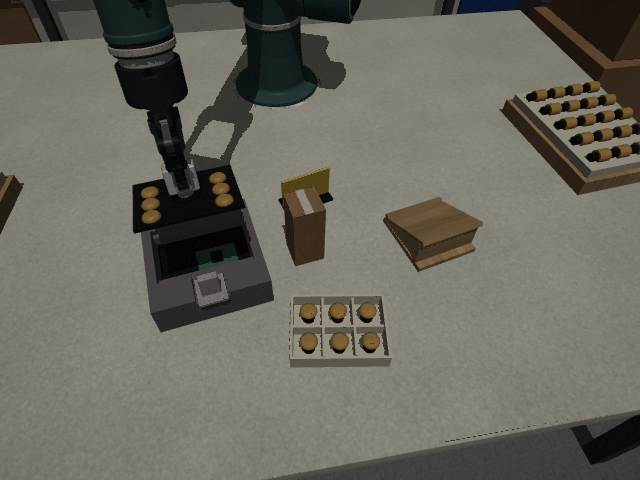

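Request:
{"fn": "servo_tool", "kwargs": {
  "plan": [
    [[-0.2,-0.6,3,0,0,0],[-0.2,-1.2,6,-0.1,0,0],[-0.2,-1.9,9.1,-0.1,0,0],[-0.2,-1.9,9.1,-0.1,-0.1,0],[-0.2,-1.9,9.1,-0.1,-0.1,0]]
  ]
}}

```text
time: 9.7
tool_pos: [0.5708, -0.1847, 0.1066]
tcp_rot: [1.948, 2.285, 0.237]
wrist_force: [0.6, 0.2, -2.6]
width: 0.299
```

```bash
python3 snap.py w9; python3 snap.py s9 scene
python3 - <<'E'
from h import *
from workcell import bot
s=bot.read_state();print(hooknow(s),s['wrist_force'])
for a in [(-.044,.050,12)]:
  p,Rt=hookpose(*a);print(p,rel(s,p,Rt))
s,c=pickle.load(open('w9.pkl','rb'));print(hooknow(s))
for n,b in(("w9",(130,60,400,300)),("s9",(120,150,200,180))):
  s,c=pickle.load(open(n+'.pkl','rb'));x,y,w,h=b;k=800/w if w<h*1.33 else 600/h
  k=min(800/w,600/h);cv2.imwrite(f"pics/{n}z.png",cv2.convertScaleAbs(cv2.resize(c["color"][y:y+h,x:x+w,::-1],None,fx=k,fy=k),alpha=1.7,beta=15))
E
```

```text
9.7 [ 0.5708 -0.1847  0.1066] [1.948 2.285 0.237] [ 0.64  0.16 -2.62] [-0.05  0.23 -0.  ] 0.29899797610544504
9.75 [ 0.5731 -0.1859  0.1093] [1.944 2.281 0.239] [ 0.9  -0.4  -1.12] [-0.05  0.17  0.  ] 0.28999007922413145
(array([-42.76,  -0.3 ,  77.25]), array([16.43, -0.23, 87.42]), array([12.13,  0.07, -0.12])) [ 0.35382124 -0.13366234 -2.08225829]
[ 0.57337953 -0.18679342  0.0837005 ] [ 0.02 -0.69  2.65  0.13  0.11  0.07]
(array([-46.4 ,   2.46,  73.15]), array([12.86,  2.52, 82.86]), array([11.69,  0.04,  0.16]))
```

View pics/w9z.png

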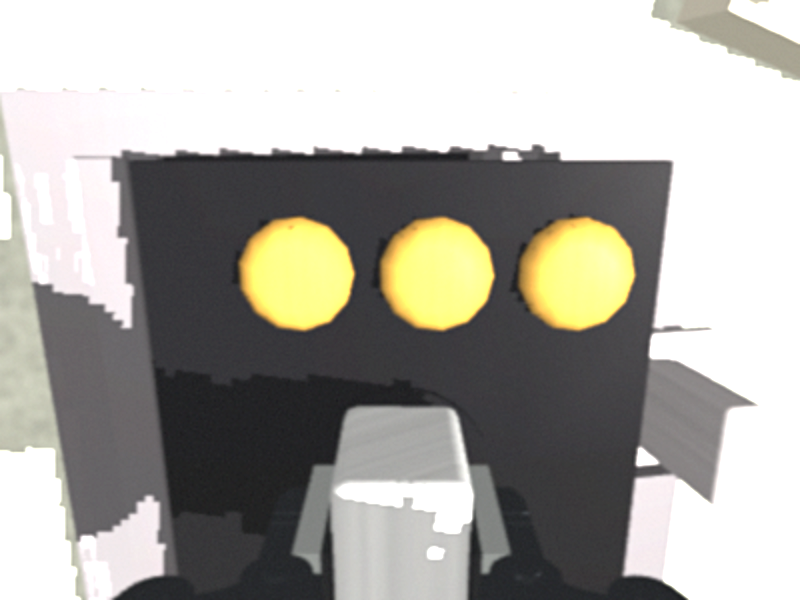

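View pics/s9z.png

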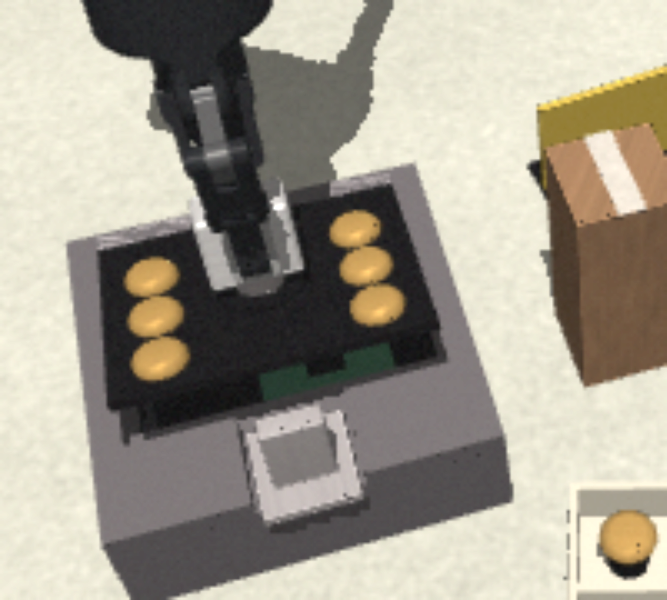

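Request:
{"fn": "servo_tool", "kwargs": {
  "plan": [
    [[0,0,0,0,0,0],[0,0,0,0,0,0],[0,0,0,0,0,0],[0,0,0,0,0,0],[0,0,0,0,0,0],[0,0,0,0,0,0]]
  ]
}}

```text
time: 10.3
tool_pos: [0.5746, -0.1869, 0.1113]
tcp_rot: [1.942, 2.278, 0.24]
wrist_force: [-0.4, 0.8, -2.5]
width: 0.3
```

```bash
cat > st.py <<'E'
from h import *
from workcell import bot
import sys
s=bot.read_state();h=hooknow(s);print(s['time'],"hook",h[0],"o",h[1],"tilt,yaw,roll",h[2],"F",s['wrist_force'].round(1),"T",s['torque'].round(2),"w",round(s['width'],3))
for a in sys.argv[1:]:
  v=[float(x) for x in a.split(',')]
  p,Rt=hookpose(v[0]/1000,v[1]/1000,v[2]);print(a,rel(s,p,Rt).tolist())
E
python3 st.py -44,50,12
```

```text
10.3 hook [-42.73  -0.39  77.5 ] o [16.45 -0.33 87.68] tilt,yaw,roll [12.15  0.06 -0.13] F [-0.4  0.8 -2.5] T [-0.    0.22  0.01] w 0.3
-44,50,12 [0.03, -0.7, 2.68, 0.15, 0.12, 0.06]
```

Request:
{"fn": "servo_tool", "kwargs": {
  "plan": [
    [[0,-0.1,0.5,0.1,0.1,0],[0,-0.3,1,0.1,0.1,0],[0,-0.4,1.5,0.1,0.1,0],[0,-0.5,1.9,0.1,0.1,0],[0,-0.6,2.3,0.1,0.1,0],[0,-0.7,2.5,0.1,0.1,0],[0,-0.7,2.7,0.1,0.1,0],[0,-0.7,2.7,0.1,0.1,0],[0,-0.7,2.7,0.1,0.1,0],[0,-0.7,2.7,0.1,0.1,0]]
  ]
}}

```text
time: 11.13
tool_pos: [0.5738, -0.1873, 0.0838]
tcp_rot: [1.943, 2.279, 0.24]
wrist_force: [-0.2, 0.2, -3.0]
width: 0.294
```

```bash
python3 st.py -44,49,12 -58,49,12; python3 snap.py w10; python3 snap.py s10 scene
python3 - <<'E'
from h import *
for n,b in(("w10",(130,60,400,300)),("s10",(120,150,200,180))):
  s,c=pickle.load(open(n+'.pkl','rb'));x,y,w,h=b
  k=min(800/w,600/h);cv2.imwrite(f"pics/{n}z.png",cv2.convertScaleAbs(cv2.resize(c["color"][y:y+h,x:x+w,::-1],None,fx=k,fy=k),alpha=1.5,beta=10))
E
```

```text
11.1333 hook [-43.64  -0.59  50.04] o [15.56 -0.53 60.16] tilt,yaw,roll [12.08  0.07 -0.05] F [-0.2  0.2 -3. ] T [-0.03  0.25  0.01] w 0.294
-44,49,12 [0.05, -0.05, 0.1, 0.08, 0.04, 0.07]
-58,49,12 [0.05, -1.42, -0.19, 0.08, 0.04, 0.07]
11.1333 [ 0.5738 -0.1873  0.0838] [1.943 2.279 0.24 ] [-0.18  0.16 -3.01] [-0.03  0.25  0.01] 0.29436552016309
11.1833 [ 0.5738 -0.1873  0.0839] [1.943 2.279 0.24 ] [ 0.57  0.27 -3.2 ] [-0.07  0.25  0.01] 0.29416411516396057
```

View pics/w10z.png

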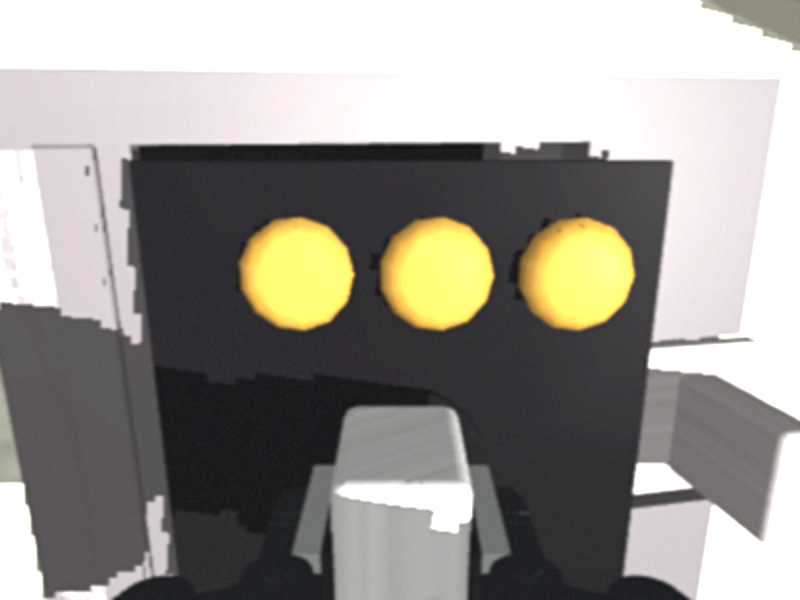

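View pics/s10z.png

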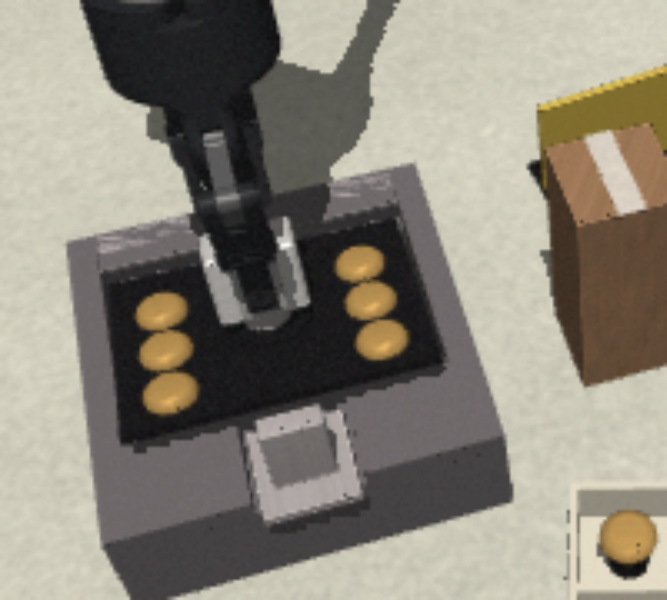

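Run:
```python
from h import *
s,c=pickle.load(open('w10.pkl','rb'))
def q(z,*u): print(z,(w2c(onz(c,np.array(u)/2.+[130,60],z,s))*1000).round(1).tolist())
q(.06,(95,147),(150,560),(33,147),(250,144),(600,145))
q(.0525,(132,160)); q(.044,(125,160))
q(.0775,(671,161))
```

```text
0.06 [[-50.6, 77.5, 60.0], [-50.7, -24.2, 60.0], [-62.7, 77.5, 60.0], [-18.7, 77.9, 60.0], [64.7, 77.2, 60.0]]
0.0525 [[-44.7, 74.4, 52.5]]
0.044 [[-47.4, 74.0, 44.0]]
0.0775 [[73.3, 74.2, 77.5]]
```

Request:
{"fn": "servo_tool", "kwargs": {
  "plan": [
    [[0,-0.2,0,0,0,0],[0,-0.4,0,0,0,0],[0,-0.6,0,0,0,0],[0,-0.8,-0.1,0,0,0],[0,-1,-0.1,0,0,0],[0,-1.2,-0.1,0,0,0],[0,-1.3,-0.2,0,0,0],[0,-1.4,-0.2,0,0,0],[0,-1.4,-0.2,0,0,0],[0,-1.4,-0.2,0,0,0]]
  ]
}}

```text
time: 12.07
tool_pos: [0.5599, -0.1895, 0.083]
tcp_rot: [1.943, 2.279, 0.24]
wrist_force: [-0.1, 0.9, -2.7]
width: 0.299
```

```bash
python3 st.py -59.5,48,12; python3 snap.py w11
python3 - <<'E'
from h import *
for n,b in(("w11",(130,60,400,300)),):
  s,c=pickle.load(open(n+'.pkl','rb'));x,y,w,h=b
  k=min(800/w,600/h);cv2.imwrite(f"pics/{n}z.png",cv2.convertScaleAbs(cv2.resize(c["color"][y:y+h,x:x+w,::-1],None,fx=k,fy=k),alpha=1.5,beta=10))
E
```

```text
12.0667 hook [-57.73  -0.66  49.19] o [ 1.46 -0.6  59.32] tilt,yaw,roll [12.09  0.06 -0.05] F [-0.1  0.9 -2.7] T [-0.02  0.17 -0.02] w 0.299
-59.5,48,12 [0.06, -0.19, 0.09, 0.09, 0.04, 0.06]
12.0667 [ 0.5599 -0.1895  0.083 ] [1.943 2.279 0.24 ] [-0.06  0.86 -2.74] [-0.02  0.17 -0.02] 0.2991976658609423
```

View pics/w11z.png

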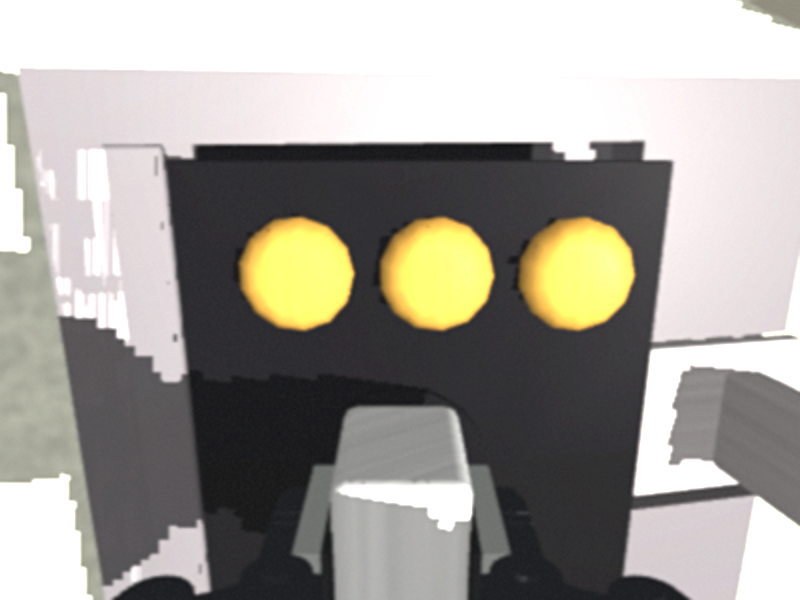

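```bash
python3 st.py -59.5,48.7,10 -59.5,48.4,8 -59.5,48.1,6 -59.7,47.8,4 -59.8,47.5,2 -60,47.2,0
```

```text
12.1167 hook [-57.66  -0.7   49.2 ] o [ 1.53 -0.64 59.33] tilt,yaw,roll [12.09  0.07 -0.06] F [ 0.4 -1.  -3.3] T [-0.04  0.23 -0.05] w 0.296
-59.5,48.7,10 [0.06, -0.12, 0.23, 2.09, 0.05, 0.06]
-59.5,48.4,8 [0.06, -0.06, 0.47, 4.09, 0.05, 0.06]
-59.5,48.1,6 [0.06, -0.01, 0.72, 6.09, 0.05, 0.06]
-59.7,47.8,4 [0.06, 0.02, 0.96, 8.09, 0.05, 0.06]
-59.8,47.5,2 [0.06, 0.04, 1.21, 10.09, 0.05, 0.06]
-60,47.2,0 [0.06, 0.05, 1.45, 12.09, 0.05, 0.06]
```

Request:
{"fn": "servo_tool", "kwargs": {
  "plan": [
    [[0,-0.1,0.1,0,0,0],[0,-0.1,0.1,0.7,0,0],[0.1,-0.1,0.2,1.4,0,0],[0.1,-0.1,0.2,2.1,0,0],[0.1,-0.1,0.3,2.8,0,0],[0.1,-0.1,0.4,3.5,0,0],[0.1,-0.1,0.5,4.2,0,0],[0.1,0,0.6,5,0,0],[0.1,0,0.7,6,0,0],[0.1,0,0.8,7,0,0],[0.1,0,1.0,8,0,0],[0.1,0,1.1,9,0,0],[0.1,0,1.1,9,0,0],[0.1,0,1.1,9,0,0]]
  ]
}}

```text
time: 13.28
tool_pos: [0.5623, -0.1881, 0.072]
tcp_rot: [2.014, 2.364, 0.062]
wrist_force: [0.2, 0.8, -2.3]
width: 0.296
```

```bash
python3 st.py -59.8,47.5,1.5 -60,47,0 -60,46,0
```

```text
13.2833 hook [-59.7    0.36  47.14] o [ 0.35  0.45 47.86] tilt,yaw,roll [ 3.07  0.08 -0.05] F [ 0.2  0.8 -2.3] T [-0.04  0.03  0.05] w 0.296
-59.8,47.5,1.5 [-0.05, 0.05, 0.13, 1.57, 0.05, 0.08]
-60,47,0 [-0.05, 0.08, 0.34, 3.07, 0.05, 0.08]
-60,46,0 [-0.05, 0.07, 0.44, 3.07, 0.05, 0.08]
```

Request:
{"fn": "servo_tool", "kwargs": {
  "plan": [
    [[0,0,0.1,0.8,0,0],[0,0,0.15,1.6,0,0],[0,0.1,0.2,2.3,0,0],[0,0.1,0.3,3,0,0],[0,0.1,0.35,3,0,0],[0,0.1,0.35,3,0,0],[0,0.1,0.4,3,0,0],[0,0.1,0.4,3,0,0]]
  ]
}}

```text
time: 13.95
tool_pos: [0.5633, -0.1878, 0.0679]
tcp_rot: [2.037, 2.39, 0.001]
wrist_force: [-0.3, 0.2, -3.0]
width: 0.298
```

```bash
python3 st.py -60,46,0
```

```text
13.95 hook [-59.89   0.47  46.15] o [ 0.11  0.55 43.72] tilt,yaw,roll [ 0.06  0.08 -0.04] F [-0.3  0.2 -3. ] T [-0.   -0.01  0.02] w 0.298
-60,46,0 [-0.06, -0.01, 0.02, 0.06, 0.04, 0.08]
```

Request:
{"fn": "servo_tool", "kwargs": {
  "plan": [
    [[0,0,0.03,0,0,0],[0,0,0.06,0,0,0],[0,0,0.1,0,0,0],[0,0,0.1,0,0,0],[0,0,0.1,0,0,0]]
  ]
}}

```text
time: 14.37
tool_pos: [0.5632, -0.1878, 0.0669]
tcp_rot: [2.037, 2.39, 0.0]
wrist_force: [-0.5, -0.5, -3.4]
width: 0.295
```

```bash
python3 st.py -60,46,0
```

```text
14.3667 hook [-59.98   0.46  45.14] o [3.00e-02 5.40e-01 4.27e+01] tilt,yaw,roll [ 0.06  0.08 -0.04] F [-0.5 -0.5 -3.4] T [-0.   -0.01 -0.03] w 0.295
-60,46,0 [-0.06, -0.0, -0.08, 0.06, 0.04, 0.08]
```

Request:
{"fn": "servo_tool", "kwargs": {
  "plan": [
    [[0,0,0.03,0,0,0],[0,0,0.06,0,0,0],[0,0,0.1,0,0,0],[0,0,0.1,0,0,0],[0,0,0.1,0,0,0]]
  ]
}}

```text
time: 14.78
tool_pos: [0.5632, -0.1878, 0.0659]
tcp_rot: [2.037, 2.39, 0.001]
wrist_force: [-0.6, -0.8, -2.7]
width: 0.295
```

```bash
python3 st.py -60,46,0; python3 snap.py s12 scene
python3 - <<'E'
from h import *
for n,b in(("s12",(120,150,200,180)),):
  s,c=pickle.load(open(n+'.pkl','rb'));x,y,w,h=b
  k=min(800/w,600/h);cv2.imwrite(f"pics/{n}z.png",cv2.convertScaleAbs(cv2.resize(c["color"][y:y+h,x:x+w,::-1],None,fx=k,fy=k),alpha=1.5,beta=10))
E
```

```text
14.7833 hook [-59.98   0.48  44.11] o [2.000e-02 5.500e-01 4.167e+01] tilt,yaw,roll [ 0.06  0.08 -0.04] F [-0.6 -0.8 -2.7] T [0.01 0.01 0.03] w 0.295
-60,46,0 [-0.06, 0.0, -0.18, 0.06, 0.04, 0.08]
14.7833 [ 0.5632 -0.1878  0.0659] [2.037e+00 2.390e+00 1.000e-03] [-0.62 -0.8  -2.7 ] [0.01 0.01 0.03] 0.2946772679962375
```

View pics/s12z.png

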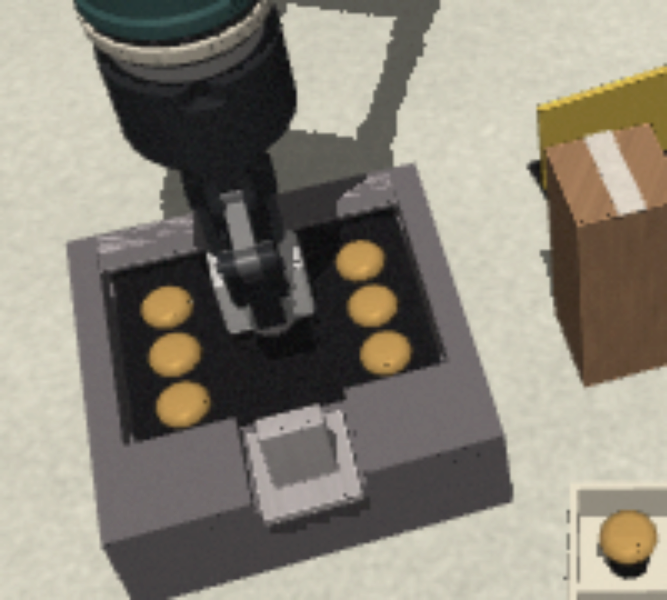

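Request:
{"fn": "servo_tool", "kwargs": {
  "plan": [
    [[0,0,0.03,0,0,0],[0,0,0.06,0,0,0],[0,0,0.1,0,0,0],[0,0,0.1,0,0,0],[0,0,0.1,0,0,0]]
  ]
}}

```text
time: 15.25
tool_pos: [0.5633, -0.1879, 0.0658]
tcp_rot: [2.037, 2.39, 0.001]
wrist_force: [-3.6, 1.4, 5.7]
width: 0.295
```

```bash
python3 st.py -60,46,0; python3 snap.py w12
python3 - <<'E'
from h import *
for n,b in(("w12",(130,60,400,300)),):
  s,c=pickle.load(open(n+'.pkl','rb'));x,y,w,h=b
  k=min(800/w,600/h);cv2.imwrite(f"pics/{n}z.png",cv2.convertScaleAbs(cv2.resize(c["color"][y:y+h,x:x+w,::-1],None,fx=k,fy=k),alpha=1.5,beta=10))
E
```

```text
15.25 hook [-59.89   0.43  44.03] o [ 0.11  0.51 41.6 ] tilt,yaw,roll [ 0.06  0.08 -0.04] F [-3.6  1.4  5.7] T [0.23 0.66 0.01] w 0.295
-60,46,0 [-0.05, -0.01, -0.19, 0.06, 0.04, 0.08]
15.25 [ 0.5633 -0.1879  0.0658] [2.037e+00 2.390e+00 1.000e-03] [-3.57  1.43  5.74] [0.23 0.66 0.01] 0.2946153710135049
```

View pics/w12z.png

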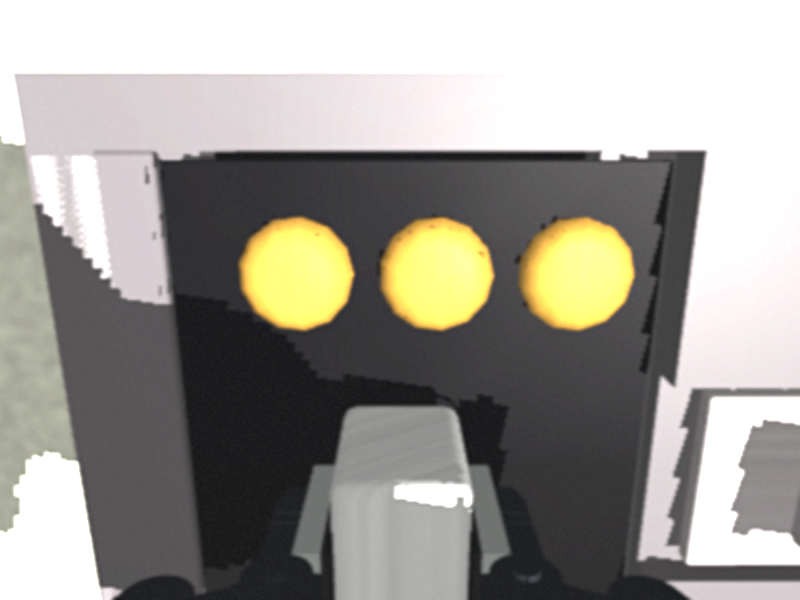

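Request:
{"fn": "servo_tool", "kwargs": {
  "plan": [
    [[0,0,0.02,0.3,0,0],[0,0,0.04,0.6,0,0],[0,0,0.05,1,0,0],[0,0,0.05,1,0,0],[0,0,0.05,1,0,0]]
  ]
}}

```text
time: 15.72
tool_pos: [0.5636, -0.1878, 0.0666]
tcp_rot: [-2.031, -2.383, 0.02]
wrist_force: [-5.6, 2.1, 9.0]
width: 0.295
```

```bash
python3 st.py
```

```text
15.7167 hook [-60.     0.43  45.86] o [-0.05  0.51 42.38] tilt,yaw,roll [-0.94  0.08 -0.04] F [-5.6  2.1  9. ] T [ 0.33  0.44 -0.02] w 0.295
```

Request:
{"fn": "servo_tool", "kwargs": {
  "plan": [
    [[0,0,0,-0.4,0,0],[0,0,0,-0.9,0,0],[0,0,0,-0.9,0,0],[0,0,0,-0.9,0,0]]
  ]
}}

```text
time: 16.05
tool_pos: [0.5632, -0.1878, 0.0659]
tcp_rot: [-2.038, -2.391, 0.002]
wrist_force: [-1.2, -0.0, -2.5]
width: 0.293
```

```bash
python3 st.py
```

```text
16.05 hook [-60.08   0.57  44.26] o [-0.09  0.64 41.69] tilt,yaw,roll [-0.07  0.07 -0.03] F [-1.2 -0.  -2.5] T [0.04 0.04 0.05] w 0.293
```

Request:
{"fn": "servo_tool", "kwargs": {
  "plan": [
    [[0,0,0.05,0,0,0],[0,0,0.05,0,0,0],[0,0,0.05,0,0,0],[0,0,0.05,0,0,0],[0,0,0.05,0,0,0]]
  ],
  "claw": 5
}}

```text
time: 16.47
tool_pos: [0.5635, -0.1879, 0.0657]
tcp_rot: [2.038, 2.391, -0.002]
wrist_force: [0.5, 0.3, 0.4]
width: 0.584
```

Request:
{"fn": "servo_tool", "kwargs": {
  "plan": [
    [[0,0,-1,0,0,0],[0,0,-3,0,0,0],[0,0,-6,0,0,0],[0,0,-9,0,0,0],[0,0,-12,0,0,0],[0,0,-14,0,0,0],[0,0,-14,0,0,0]]
  ]
}}

```text
time: 17.05
tool_pos: [0.5672, -0.1891, 0.2132]
tcp_rot: [2.03, 2.382, 0.005]
wrist_force: [1.5, 0.3, 0.2]
width: 0.587
```

```bash
python3 st.py; python3 snap.py w13; python3 snap.py s13 scene
python3 - <<'E'
from h import *
for n,b in(("w13",(130,60,400,300)),("s13",(120,150,200,180))):
  s,c=pickle.load(open(n+'.pkl','rb'));x,y,w,h=b
  k=min(800/w,600/h);cv2.imwrite(f"pics/{n}z.png",cv2.convertScaleAbs(cv2.resize(c["color"][y:y+h,x:x+w,::-1],None,fx=k,fy=k),alpha=1.5,beta=10))
E
```

```text
17.05 hook [-56.03  -1.52 190.97] o [  3.99  -1.46 189.04] tilt,yaw,roll [ 0.55  0.07 -0.38] F [1.5 0.3 0.2] T [-0.08 -0.03  0.02] w 0.587
17.05 [ 0.5672 -0.1891  0.2132] [2.03  2.382 0.005] [1.51 0.31 0.2 ] [-0.08 -0.03  0.02] 0.587041657125251
17.1 [ 0.566  -0.1886  0.2103] [2.033 2.385 0.003] [-0.4   0.13 -0.33] [-0.   -0.   -0.04] 0.5837636036633551
```

View pics/w13z.png

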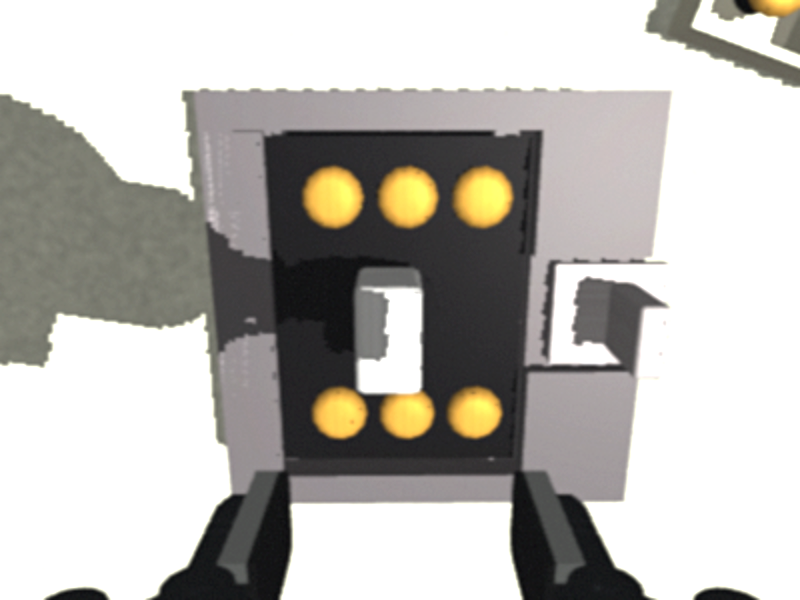

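View pics/s13z.png

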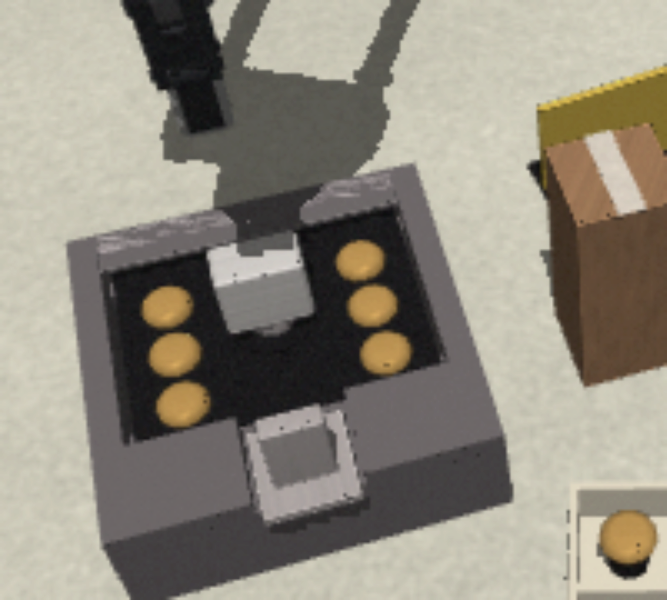

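Run:
```python
from h import *
from workcell import bot
s=bot.read_state();print(w2c(s['tool_pos']))
for z in(.13,.069): print(rel(s,c2w([.1013,-.0005,z]),toolR(YAW)[0]))
```

```text
[1.21154204e-03 9.74305092e-05 2.07749722e-01]
[-0.05  9.99  7.8   0.15  0.15  0.07]
[-0.03  9.97 13.9   0.15  0.15  0.07]
```

Request:
{"fn": "servo_tool", "kwargs": {
  "plan": [
    [[0,3,2,0.1,0.1,0],[0,6,4,0.1,0.1,0],[0,9,6,0.1,0.1,0],[0,10,7.8,0.1,0.1,0.1],[0,10,9,0.1,0.1,0.1],[0,10,11,0.1,0.1,0.1],[0,10,12.5,0.1,0.1,0.1],[0,10,13.9,0.1,0.1,0.1],[0,10,13.9,0.1,0.1,0.1],[0,10,13.9,0.1,0.1,0.1]]
  ]
}}

```text
time: 17.98
tool_pos: [0.662, -0.1724, 0.0676]
tcp_rot: [-2.039, -2.388, 0.002]
wrist_force: [0.8, -0.6, 1.0]
width: 0.589
```

Request:
{"fn": "servo_tool", "kwargs": {
  "plan": [
    [[0,0,0,0,0,0],[0,0,0,0,0,0],[0,0,0,0,0,0],[0,0,0,0,0,0],[0,0,0,0,0,0],[0,0,0,0,0,0]]
  ],
  "claw": 0.5,
  "grip_force": 25
}}

```text
time: 18.48
tool_pos: [0.6631, -0.1728, 0.0692]
tcp_rot: [2.04, 2.388, -0.001]
wrist_force: [-0.6, -0.1, 5.6]
width: 0.136
```

```bash
python3 snap.py w14; python3 -c "
from h import *
s,c=pickle.load(open('w14.pkl','rb'));print(w2c(s['tool_pos']),rel(s,c2w([.0775,-.0005,.0695]),toolR(YAW)[0]))"
```

```text
18.4833 [ 0.6631 -0.1728  0.0692] [ 2.040e+00  2.388e+00 -1.000e-03] [-0.64 -0.06  5.63] [-0.01  0.06  0.15] 0.1363590654822635
[ 0.10093644 -0.00026445  0.06924402] [-0.03 -2.34 -0.03  0.01  0.05 -0.04]
```

View pics/w14.png

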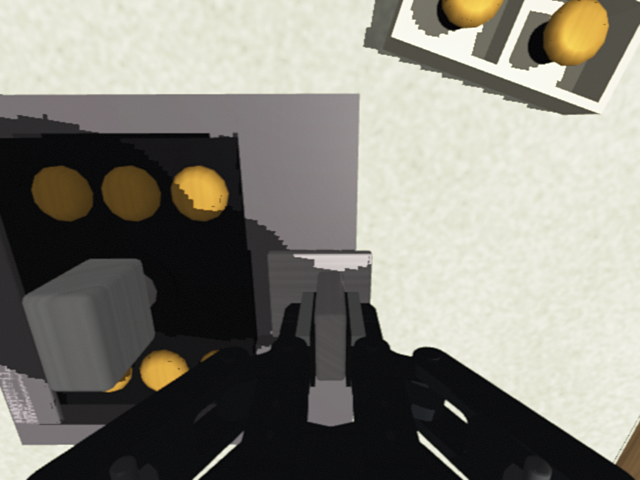

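Request:
{"fn": "servo_tool", "kwargs": {
  "plan": [
    [[0,-0.3,0,0,0,0],[0,-0.6,0,0,0,0],[0,-0.9,0,0,0,0],[0,-1.2,0,0,0,0],[0,-1.5,0,0,0,0],[0,-1.8,0,0,0,0],[0,-2.1,0,0,0,0],[0,-2.3,0,0,0,0],[0,-2.35,0,0,0,0],[0,-2.4,0,0,0,0],[0,-2.4,0,0,0,0]]
  ]
}}

```text
time: 19.45
tool_pos: [0.6404, -0.1765, 0.0693]
tcp_rot: [2.039, 2.387, 0.002]
wrist_force: [6.1, 0.0, -1.0]
width: 0.137
```

```bash
python3 -c "
from h import *
from workcell import bot
s=bot.read_state();print(w2c(s['tool_pos']),s['wrist_force'],s['width'])"
```

```text
[ 0.07799221 -0.00033249  0.06932301] [ 6.13512671  0.03839387 -0.97083547] 0.1372684823065959
```

Request:
{"fn": "servo_tool", "kwargs": {
  "plan": [
    [[0,-0.1,0,0,0,0],[0,-0.2,0,0,0,0],[0,-0.2,0,0,0,0]]
  ]
}}

```text
time: 19.7
tool_pos: [0.6404, -0.1765, 0.0694]
tcp_rot: [2.037, 2.384, 0.007]
wrist_force: [9.9, 0.3, -4.4]
width: 0.135
```

```bash
python3 -c "
from h import *
from workcell import bot
s=bot.read_state();print(w2c(s['tool_pos']),s['wrist_force'],s['width'])"
```

```text
[ 0.07799332 -0.00036921  0.06937489] [ 9.92285981  0.28750182 -4.36453576] 0.13451199336598915
```

Hard against the home stop. I release, rise and check.

Request:
{"fn": "servo_tool", "kwargs": {
  "plan": [
    [[0,0,0,0,0,0],[0,0,0,0,0,0],[0,0,0,0,0,0],[0,0,-1,0,0,0],[0,0,-4,0,0,0],[0,0,-8,0,0,0],[0,0,-12,0,0,0],[0,0,-16,0,0,0],[0,0,-16,0,0,0],[0,0,-16,0,0,0],[0,0,-16,0,0,0],[0,0,-16,0,0,0]]
  ],
  "claw": 5
}}

```text
time: 20.7
tool_pos: [0.6379, -0.176, 0.2276]
tcp_rot: [2.039, 2.386, 0.005]
wrist_force: [0.1, -0.3, -1.0]
width: 0.588
```

```bash
python3 snap.py w15; python3 snap.py s15 scene
python3 - <<'E'
from h import *
for n,b in(("w15",(100,60,400,300)),("s15",(120,150,280,210))):
  s,c=pickle.load(open(n+'.pkl','rb'));x,y,w,h=b
  k=min(800/w,600/h);cv2.imwrite(f"pics/{n}z.png",cv2.convertScaleAbs(cv2.resize(c["color"][y:y+h,x:x+w,::-1],None,fx=k,fy=k),alpha=1.5,beta=10))
E
```

```text
20.7 [ 0.6379 -0.176   0.2276] [2.039 2.386 0.005] [ 0.11 -0.34 -1.04] [-0.    0.   -0.02] 0.5878380937206872
20.75 [ 0.6377 -0.176   0.227 ] [2.039 2.387 0.004] [-0.15 -0.03 -0.44] [ 0.03 -0.02  0.01] 0.5877515087465396
```

View pics/w15z.png

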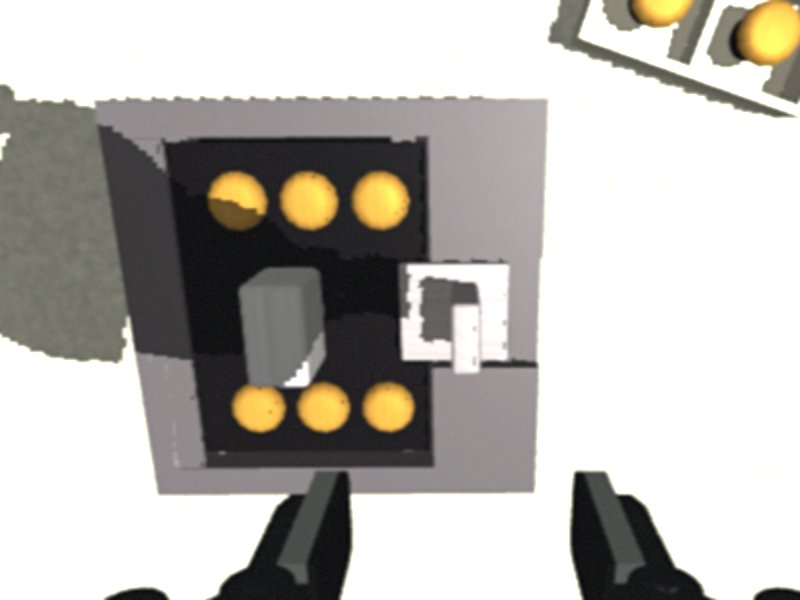

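View pics/s15z.png

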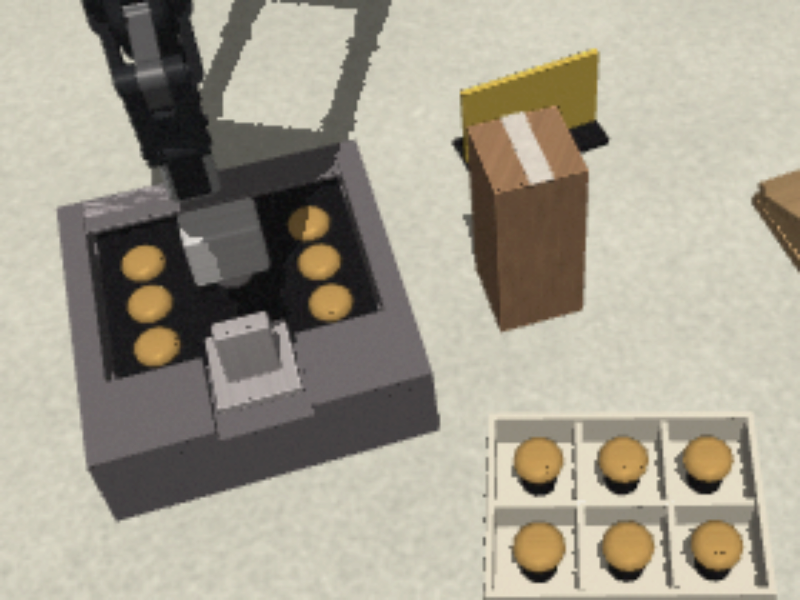

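Bolt nose (left edge near column 401 of the zoom) is over the panel's edge, and the carton, tray and sign are undisturbed. One last numerical check of the seated panel, using the buttons.

Run:
```python
from h import *
s,c=pickle.load(open('w15.pkl','rb'))
im=c["color"];hsv=cv2.cvtColor(cv2.resize(im,None,fx=4,fy=4),cv2.COLOR_RGB2HSV)
m=((hsv[:,:,0]>10)&(hsv[:,:,0]<25)&(hsv[:,:,1]>140)&(hsv[:,:,2]>30)).astype(np.uint8);m[:560]=0;m[1140:]=0;m[:,:760]=0;m[:,1240:]=0
n,_,st,ce=cv2.connectedComponentsWithStats(m)
W=np.array([(ce[i]+.5)/4-.5 for i in range(1,n) if st[i,4]>2000])
P=w2c(onz(c,W,.0545,s))*1000;print(P.round(1).tolist(),P.mean(0)-[8,0,0])
print(w2c(onz(c,np.array([(401,264),(401,360)])/2+[100,60],.058,s))*1000)
from workcell import bot
print(bot.read_state()['joint_vel'].round(3))
```

```text
[[-23.3, 51.6, 54.5], [8.3, 51.3, 54.5], [40.0, 51.3, 54.5], [8.4, -47.7, 54.5], [40.0, -47.7, 54.5], [-23.4, -48.3, 54.5]] [ 0.32154123  1.76215617 54.5       ]
[[ 48.98857802  23.10762678  58.        ]
 [ 47.65355015 -22.69473499  58.        ]]
[-0.001  0.004 -0.006  0.002  0.     0.001]
```

```bash
python3 -c "
from workcell import finish_job
print(finish_job())"
```

```text
the job is handed in; nothing more can be done
None
```

The panel is seated in the case with the bolt pushed home, and I handed the job in at about 21 s of the 67 s allowed. `finish_job()` gave no verdict, so what follows rests on my own checks.

**What I did:**
- Drew the bolt back about 23 mm.
- Took the panel off the stand by its lever and carried it over the carton.
- Slid its bare edge under the lip at 12 degrees of tilt.
- Swung it down to flat with the gripper holding it.
- Released it and pushed the bolt against its stop.

**Last checks:**
- **Panel position:** the buttons put its centre about 0.3 mm along x and 1.8 mm along y from the case centre. The bare edge is at about x = -59.7 mm, some 9 mm under the lip, and its yaw is within about half a degree.
- **Bolt:** the tab stopped at x = 78.0 mm with rising force, and the nose edge shows at about x = 48 mm. Both match fully home.
- **Bystanders:** the carton, tray and sign look unmoved in the last scene picture; I did not measure them again.
- **Robot:** the arm was clear of everything with the fingers open.

**Disagreements:**
- **Seat height:** the panel met its seat when my estimate of its underside read about 41.6 mm instead of 44 mm. I put this down to an error of about 2 mm in the grasp height, and judged it seated by the contact force and the pictures.
- **Flatness test:** while testing for flatness I turned the panel about 1 degree past flat, saw its hooked edge lift slightly, and turned it back before releasing.
- **Sideways offset:** the arm pose gave about 0.5 mm and the picture 1.8 mm, both well inside 6 mm.

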